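# Pack the pump exchange case by weight

### The arm

A 6-joint arm with a two-finger parallel gripper is mounted at the origin on a cart in front of the work surface, level with it; the furniture and walls round the work are solid. World frame = base frame: x ahead of the robot, y to its left, z up, the work surface at z = 0. Lengths are in m, angles in rad, forces in N, time in s.
With the tool pointing down it reaches from about 0.3 to 0.875 m from the base axis. Payload 6.4 kg.
Tool frame: the origin (TCP) lies midway between the tips of the shut fingers; the grasp point (between the pads) lies 19 mm behind it; z points along the fingers, y is the line along which they close (so a half turn about z gives the same grasp; the last joint's range is limited). The gripper opens to 85 mm and grips with 20 to 120 N. Pads are 22 mm wide; open, the fingers measure 114 mm over their backs; the gripper's body (76 mm by 85 mm) begins 54 mm behind the grasp point. The pads swing forward as they close: fully open they stand 13 mm farther back than shut.
Start: joints at [1.017, 0.181, 1.607, -0, 1.354, -0.206], TCP at [0.196, 0.541, 0.231] pointing down, gripper open.
Joint ranges: [-2.99, 2.99], [-0.89, 2.07], [0.3, 2.58], [-1.14, 4.28], [0, 2.63], [-3.12, 3.12]. Speed limits (rad/s): [2.57, 2.57, 3.01, 3.14, 3.14, 3.14].

### API

Orientations are given as a unit quaternion [x, y, z, w].
In Python, from workcell import * gives the robot as it stands. The module is installed in compiled form; this text tells all that it offers.
- The arm moves only by the tool move_arm, never from a script. Its argument "plan" is a list that holds one entry, the list of rows, each a list of 7 numbers: the closure, from -1 (fully open) to 1 (shut), so that 0 is half open, then the shift along the tool's x, y, z in m, then the turn, a rotation vector about the tool's x, y, z in degrees. In form: [[[hand, dx, dy, dz, rx, ry, rz], ...]]. A call has 1 to 5 rows; each row shifts and turns the commanded pose from where the row before left it, along the tool's axes as they then stand; what a row does not reach is not made up. A row lasts 1/8 s, in which the tool goes at most 62.5 mm and 10.7 degrees, less where a joint would pass 70% of its speed; a pose out of reach is approached as far as the arm can. A call with a gripper value outside its range is refused whole. The fingers move at their own pace and stop on an object; "newtons" is the grip in N (left out, the last holds). Time passes only in rows, so rows that do not move let the fingers close. It gives the time, the measured TCP pose, the force, the opening and the grip force at its end, in the units of the state.
- sense(): the state, without advancing time (a new reading comes with each control period).
- read_camera(name): name is "scene" or "top" or "wrist"; returns the picture (420x560x3 uint8, blue, green, red); there is no depth.
- get_calibration(name): a dict with "fx", "fy", "cx", "cy" (pixels), "world_to_cam" (4x4, takes a point from world to camera coordinates); the wrist camera has in their place "T_tool_cam" (4x4, takes a point from camera to tool coordinates, whose origin is the TCP and whose axes are the flange's). Camera axes: x right, y down, z forward; pixel columns grow to the right and rows downward; lengths in m; the calibration is good to about 2 mm. The wrist camera is an equidistant fisheye: a pixel r from the principal point sees the ray r / f radians off the axis. A picture is of the moment at which its call begins: read the wrist's pose just before it. get_calibration takes no time and is no camera call.
- job_done(): hands the job in; it is judged then, once.
The state is a dict: "t": time; "joints": joint angles; "joint_vel": joint speeds; "joint_torque": joint torques, N m; "tool_pos": TCP position; "eef_rot": TCP orientation; "wrist_force": force on the tool from outside, world axes, zero at the start; "torque": the same for the moment, N m; "finger_gap": finger opening in m; "finger_force": force on a finger pad.
Only numpy, scipy, OpenCV 4.12 (cv2) and the standard library are available. Lean on these libraries where they do the work, as an engineer would, in place of code of your own. Each camera call takes 0.05 s, during which the arm holds its last target. There are 200 camera calls.

### The job

The parts of the overhauled pump go back to the depot: pack all those lying on the bench (not all kinds need be there) flat in the well of the open service case, one on another, the heaviest at the bottom and each lighter one above it, upright as they lie now. Lay every spanner that is lying out into the case's slot of its own length, then shut the lid fully. Leave the beaker, the timer and the brown bottle where they are.

Things in the scene. Friction and masses are not known exactly. Their poses are not given: they have to be found in the camera images.
- case: Grey plastic service case, fixed, 180 mm (x) by 252 mm (y), lower shell 76 mm high, walls 5 mm. Origin: centre of its underside; its front (latches and carry handle, only trim, stand out 14 mm) faces its -x. Inside is a rigid dark insert, top 67 mm above the case's underside: in the +y half one deep well for the parts, in the -y half three shallow spanner slots side by side.
- well_floor (a point): Centre of the floor of the parts well, 6 mm above the case's underside. Axes as the case's. The well is 80 mm along x and 52 mm along y, 61 mm deep (4 mm play round a part), plain vertical walls; a finger cut-out 48 mm wide along x goes down to the same floor on both long sides, so that over the middle the opening is 120 mm along y. One part fits per layer.
- slot_a (a point): Centre of the floor of spanner_a's slot (the middle one), 60 mm above the case's underside. All slots run along the case's x, 36 mm apart, 7 mm deep, 8 mm longer and at least 6 mm wider than their spanner, which may lie either way round. A finger trough 48 mm wide along x, 14 mm deeper, without ribs, crosses all three at their middle; a spanner rests on its ends and spans it.
- slot_b (a point): As slot_a, for spanner_b: the shortest slot, outermost, at the case's -y side.
- slot_c (a point): As slot_a, for spanner_c: the longest slot, next to the well.
- lid (a joint): Angle of the case's lid, rad: 0 shut, 1.55 to 1.7 at the start (stop at 1.8). Hinged along the case's y on its far (+x) rim; stiff, stays at any angle (0.45 N m of friction: 2 to 4 N near its front edge, where it can be pushed anywhere); no catch. A shallow shell 180 x 252 mm, 34 mm deep; shut, its outer top is 110 mm above the case's underside, with 16 mm free above a full 84 mm stack.
- lid_lip (a point): Front edge, middle, of the lifting lip on the lid's front edge; the lip is 70 mm wide, 8 mm thick, and stands out 15 mm from the lid's front. This point is 194 mm from the hinge line, and 5 mm from the rim plane of the lid on the side of its outer top; the outer top is 29 mm farther. With the lid open the lip points up, and the outer top faces away from the robot.
- lid_hinge (a point): Middle of the lid's hinge line, 90 mm behind the case's centre and 76.5 mm above the case's underside. Mind the computer tower, 0.4 m tall, behind the right half of the case: its front is 0.73 m ahead of the robot base.
- pump_head: Pump head: plain stainless steel block, 72 x 44 mm in plan (72 along its x, 44 along its y), 30 mm high, four screw heads and two ports on top. The heaviest, about 620 g. Origin: centre of its underside, z up. Behind the row of parts stands an instrument 0.25 m tall (from 0.57 m ahead of the robot base, left of y = 0.02 m).
- back_plate: Backing plate: bright steel, 72 x 44 mm in plan (72 along its x, 44 along its y), 10 mm thick, a wide bore mark in the middle and a small hole at each corner. About 250 g. Origin: centre of its underside, z up.
- manifold: Valve manifold: aluminium block, 72 x 44 mm in plan (72 along its x, 44 along its y), 20 mm high, a row of four small ports on top nearer one long side. About 150 g. Origin: centre of its underside, z up.
- cover: Cover: closed white plastic hood, 72 x 44 mm in plan (72 along its x, 44 along its y), 16 mm high, flat top with seven vent slits, rounded edges. About 60 g. Origin: centre of its underside, z up.
- spacer: Spacer frame: hard white plastic rectangular frame with an open window, 72 x 44 mm in plan (72 along its x, 44 along its y), 8 mm thick, bars 9 mm wide. The lightest, about 22 g. Origin: centre of its underside, z up.
- spanner_a: Middle open-ended spanner, lying in its slot from the start and to stay there. Steel, 135 mm long (along its y), 23 mm wide at the jaws, 4 mm thick, shank 8 mm wide. Origin: middle of the shank, underside.
- spanner_b: Shortest spanner, lying out on the bench if present, 115 mm long (along its y), 20 mm at the jaws, otherwise like spanner_a.
- spanner_c: Longest spanner, lying out on the bench if present, 152 mm long (along its y), 26 mm at the jaws, otherwise like spanner_a.
- beaker: Bystander: small glass beaker, 52 mm across, 65 mm high. Origin: centre of its underside.
- timer: Bystander: white wedge-shaped bench timer with three round keys, 61 x 75 x 46 mm. Origin: centre of its underside.
- amber_bottle: Bystander: brown glass bottle with a black cap, 66 mm across, 124 mm high. Origin: centre of its underside.

How it is judged:
On the way, in this order (a step that is already met when the one before it is completed fails the run):
1. all parts are stacked in the well by weight and all spanners lie in their own slots, the lid still open (x of pump_head in the frame of well_floor between -0.01 and 0.01 m and y of pump_head in the frame of well_floor between -0.01 and 0.01 m and z of pump_head in the frame of well_floor between -0.003 and 0.085 m and angle between each of pump_head, back_plate, manifold, cover, spacer's own z axis and vertical below 0.1 rad and linear speed of each of pump_head, back_plate, manifold, cover, spacer, spanner_a, spanner_b, spanner_c below 0.02 m/s and x of back_plate in the frame of well_floor between -0.01 and 0.01 m and y of back_plate in the frame of well_floor between -0.01 and 0.01 m and z of back_plate in the frame of well_floor between -0.003 and 0.085 m and x of manifold in the frame of well_floor between -0.01 and 0.01 m and y of manifold in the frame of well_floor between -0.01 and 0.01 m and z of manifold in the frame of well_floor between -0.003 and 0.085 m and x of cover in the frame of well_floor between -0.01 and 0.01 m and y of cover in the frame of well_floor between -0.01 and 0.01 m and z of cover in the frame of well_floor between -0.003 and 0.085 m and x of spacer in the frame of well_floor between -0.01 and 0.01 m and y of spacer in the frame of well_floor between -0.01 and 0.01 m and z of spacer in the frame of well_floor between -0.003 and 0.085 m and z of each of back_plate, manifold, cover, spacer in the frame of pump_head above 0.005 m and z of each of manifold, cover, spacer in the frame of back_plate above 0.005 m and z of each of cover, spacer in the frame of manifold above 0.005 m and z of spacer in the frame of cover above 0.005 m and horizontal distance between spanner_a and slot_a below 0.009 m and angle between the y axis of spanner_a and the x axis of slot_a, either way round below 0.12 rad and z of spanner_a in the frame of slot_a between -0.003 and 0.003 m and angle between each of spanner_a, spanner_b, spanner_c's own z axis and vertical below 0.04 rad and horizontal distance between spanner_b and slot_b below 0.009 m and angle between the y axis of spanner_b and the x axis of slot_b, either way round below 0.12 rad and z of spanner_b in the frame of slot_b between -0.003 and 0.003 m and horizontal distance between spanner_c and slot_c below 0.009 m and angle between the y axis of spanner_c and the x axis of slot_c, either way round below 0.12 rad and z of spanner_c in the frame of slot_c between -0.003 and 0.003 m and value of joint lid above 0.6 rad), for 0.2 s.
2. the lid is shut (value of joint lid below 0.05 rad), for 0.2 s.
At the end, for the whole second after the job is handed in: Every part present is upright in the well (centre within 10 mm, level within 0.1 rad), each lighter one above every heavier one; every spanner present is flat in its own slot (within 9 mm and 0.12 rad); the lid is shut within 0.05 rad; all at rest (x of pump_head in the frame of well_floor between -0.01 and 0.01 m and y of pump_head in the frame of well_floor between -0.01 and 0.01 m and z of pump_head in the frame of well_floor between -0.003 and 0.085 m and angle between each of pump_head, back_plate, manifold, cover, spacer's own z axis and vertical below 0.1 rad and linear speed of each of pump_head, back_plate, manifold, cover, spacer, spanner_a, spanner_b, spanner_c below 0.02 m/s and x of back_plate in the frame of well_floor between -0.01 and 0.01 m and y of back_plate in the frame of well_floor between -0.01 and 0.01 m and z of back_plate in the frame of well_floor between -0.003 and 0.085 m and x of manifold in the frame of well_floor between -0.01 and 0.01 m and y of manifold in the frame of well_floor between -0.01 and 0.01 m and z of manifold in the frame of well_floor between -0.003 and 0.085 m and x of cover in the frame of well_floor between -0.01 and 0.01 m and y of cover in the frame of well_floor between -0.01 and 0.01 m and z of cover in the frame of well_floor between -0.003 and 0.085 m and x of spacer in the frame of well_floor between -0.01 and 0.01 m and y of spacer in the frame of well_floor between -0.01 and 0.01 m and z of spacer in the frame of well_floor between -0.003 and 0.085 m and z of each of back_plate, manifold, cover, spacer in the frame of pump_head above 0.005 m and z of each of manifold, cover, spacer in the frame of back_plate above 0.005 m and z of each of cover, spacer in the frame of manifold above 0.005 m and z of spacer in the frame of cover above 0.005 m and horizontal distance between spanner_a and slot_a below 0.009 m and angle between the y axis of spanner_a and the x axis of slot_a, either way round below 0.12 rad and z of spanner_a in the frame of slot_a between -0.003 and 0.003 m and angle between each of spanner_a, spanner_b, spanner_c's own z axis and vertical below 0.04 rad and horizontal distance between spanner_b and slot_b below 0.009 m and angle between the y axis of spanner_b and the x axis of slot_b, either way round below 0.12 rad and z of spanner_b in the frame of slot_b between -0.003 and 0.003 m and horizontal distance between spanner_c and slot_c below 0.009 m and angle between the y axis of spanner_c and the x axis of slot_c, either way round below 0.12 rad and z of spanner_c in the frame of slot_c between -0.003 and 0.003 m and value of joint lid below 0.05 rad and velocity of joint lid between -0.05 and 0.05 rad/s); the robot touches nothing.
It fails at once if the beaker is shifted by more than 3 cm (distance of beaker from where it was at the start of the episode above 0.03 m).
It fails at once if the timer is shifted by more than 3 cm (distance of timer from where it was at the start of the episode above 0.03 m).
It fails at once if the amber bottle is shifted by more than 3 cm (distance of amber_bottle from where it was at the start of the episode above 0.03 m).
Of back_plate, manifold, cover, spacer only 3 to 4 are there at a start; the rules pass over those that are not, and their reading is None.
Of spanner_b, spanner_c only 1 to 2 are there at a start; the rules pass over those that are not, and their reading is None.
At some moment in a run one of manifold, cover, spacer, back_plate may be knocked a few centimetres aside while the robot is not near it.
Once in a run the grip may slacken for a moment while it holds something.
It also fails if it takes over 210 s, if anything falls off the work surface, if the arm or the gripper's body presses on something with over 40 N, if the wrist force passes 120 N, or if a joint passes its speed limit or range.

## Working session

There is one attempt and no reset: what is moved stays moved. The work goes in short steps, Python scripts to look and compute and a tool call to move; the robot and the scene stay as the last step left them, time stands still between calls to the robot, and variables do not carry over. Pictures are saved under pics/ and viewed, at most 14 in all, crops included, and the job is handed in when it is done.

Besides the shell and the picture viewer there is one more tool, called after "Call:" in YAML: its name, and indented under it one key for each argument. move_arm: Moves the arm, as the interface text tells. Its arguments: {"type":"object","properties":{"plan":{"type":"array","items":{"type":"array","items":{"type":"array","items":{"type":"number"}}}},"newtons":{"type":"number"}},"required":["plan"]}

```bash
mkdir -p pics; python3 - <<'E'
from workcell import *
import cv2, numpy as np
s=sense(); print(s)
for n in ("scene","top"):
    c=get_calibration(n); print(n,c)
    cv2.imwrite(f"pics/{n}0.png",cv2.resize(read_camera(n),(800,600),interpolation=cv2.INTER_CUBIC))
print(get_calibration("wrist"))
E
```

```text
{'t': 0.0, 'joints': array([ 1.01666868e+00,  1.81546949e-01,  1.60801687e+00, -3.42983586e-05,
        1.35375109e+00, -2.06313159e-01]), 'joint_vel': array([-0.0003673 , -0.00115525, -0.00055302,  0.00117871,  0.0011819 ,
        0.0014483 ]), 'joint_torque': array([ 1.08884735e-04, -4.44890964e+01, -3.51325643e+01, -4.33441201e-04,
        9.41467501e-03,  4.56530643e-06]), 'tool_pos': array([0.1956935 , 0.54009558, 0.23037652]), 'eef_rot': array([ 1.73028252e-01,  9.84916485e-01, -8.05845040e-04, -3.04039334e-04]), 'wrist_force': array([ 0.74592632, -0.06679032, -0.10966452]), 'torque': array([-0.04793209,  0.03514047,  0.01369365]), 'finger_force': 0.0, 'finger_gap': 0.08559801682187007}
scene {'fx': 392.92881383378494, 'fy': 392.92881383378494, 'cx': 279.58843819388767, 'cy': 208.57082173352592, 'world_to_cam': array([[-0.87846357, -0.47757242,  0.01504453,  0.46868149],
       [-0.34144589,  0.60541936, -0.71894513,  0.29020191],
       [ 0.33424012, -0.636704  , -0.69490399,  1.17752128],
       [ 0.        ,  0.        ,  0.        ,  1.        ]])}
top {'fx': 448.04757970302836, 'fy': 448.04757970302836, 'cx': 293.16135449910905, 'cy': 214.2585062150013, 'world_to_cam': array([[-0.0042943 , -0.99994249, -0.00982716, -0.04893775],
       [-0.98931734,  0.00568025, -0.14566718,  0.58045446],
       [ 0.14571463,  0.00909664, -0.98928484,  1.59320864],
       [ 0.        ,  0.        ,  0.        ,  1.        ]])}
{'fx': 325.19226210127806, 'fy': 325.19226210127806, 'cx': 278.26765227784955, 'cy': 212.72773348904022, 'T_tool_cam': array([[-4.10217614e-04, -9.55668657e-01, -2.94443967e-01,
         7.56069160e-02],
       [ 9.99999256e-01, -5.38934464e-05, -1.21827265e-03,
         2.19443408e-04],
       [ 1.14839639e-03, -2.94444247e-01,  9.55667969e-01,
        -1.42545391e-01],
       [ 0.00000000e+00,  0.00000000e+00,  0.00000000e+00,
         1.00000000e+00]])}
```

View pics/scene0.png

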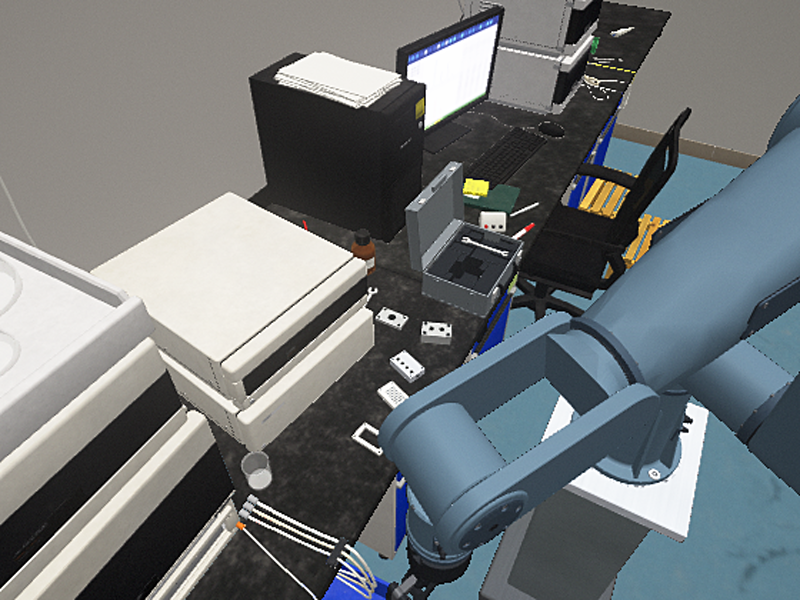

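View pics/top0.png

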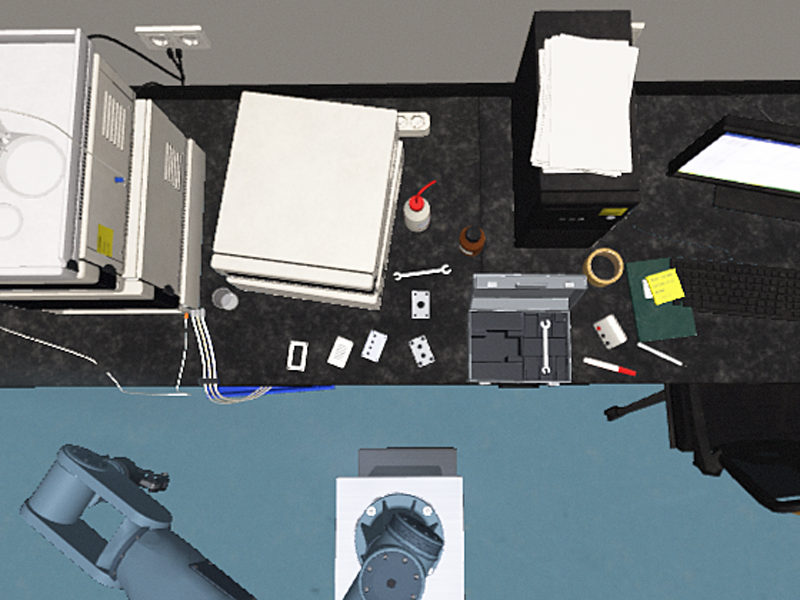

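The pictures show, at 800x600 scale: 
- **Top view, parts:** spacer (297,355), cover (340,352), manifold (374,345), pump head with its tall side walls (422,350), and backing plate (421,305).
- **Top view, rest:** one spanner (422,272), and the case, centred near (521,340), with its lid standing at y≈280.

Next I'll set up helpers and get rough positions.

```bash
cat > h.py <<'E'
from workcell import *
import cv2, numpy as np
from scipy.spatial.transform import Rotation as R
def ray_plane(o,d,z): return o+d*((z-o[2])/d[2])
def fixed(name,u,v,z):
    c=get_calibration(name); M=np.linalg.inv(c["world_to_cam"])
    d=M[:3,:3]@[(u-c["cx"])/c["fx"],(v-c["cy"])/c["fy"],1]
    return ray_plane(M[:3,3],d,z)
def wray(u,v,s):
    c=get_calibration("wrist"); T=c["T_tool_cam"]; Rw=R.from_quat(s["eef_rot"]).as_matrix()
    x,y=(u-c["cx"])/c["fx"],(v-c["cy"])/c["fy"]; r=np.hypot(x,y)+1e-12
    d=np.array([np.sin(r)*x/r,np.sin(r)*y/r,np.cos(r)])
    return s["tool_pos"]+Rw@T[:3,3], Rw@T[:3,:3]@d
def wrist(u,v,z,s): return ray_plane(*wray(u,v,s),z)
def wproj(P,s):
    c=get_calibration("wrist"); T=c["T_tool_cam"]; Rw=R.from_quat(s["eef_rot"]).as_matrix()
    p=T[:3,:3].T@(Rw.T@(np.array(P)-s["tool_pos"])-T[:3,3]); th=np.arctan2(np.hypot(*p[:2]),p[2]); a=np.arctan2(p[1],p[0])
    return c["cx"]+c["fx"]*th*np.cos(a), c["cy"]+c["fy"]*th*np.sin(a)
def down(phi):
    "tool down, tool y at world angle phi (rad)"
    y=np.array([np.cos(phi),np.sin(phi),0]); z=np.array([0,0,-1.]); return np.column_stack([np.cross(y,z),y,z])
def yaw(s): return np.arctan2(*(R.from_quat(s["eef_rot"]).as_matrix()[[1,0],1]))
def go(p,phi,s=None):
    "print shift (tool axes, mm) and turn (rotvec deg) from pose to target"
    s=s or sense(); Rw=R.from_quat(s["eef_rot"]).as_matrix(); T=down(phi)
    rv=np.degrees(R.from_matrix(Rw.T@T).as_rotvec())
    print("turn then shift: rotvec",rv.round(1)," shift in new axes mm",(T.T@(np.array(p)-s["tool_pos"])*1000).round(1),
      "| shift in old axes",(Rw.T@(np.array(p)-s["tool_pos"])*1000).round(1))
E
python3 - <<'E'
from h import *
k=.7
for n,u,v,z in [("spacer",297,355,.008),("cover",340,352,.016),("manif",374,345,.02),("head",422,350,.03),("plate",421,305,.01),("sp1",395,275,.004),("sp2",450,269,.004),
 ("caseBL",471,312,.076),("caseBR",570,312,.076),("caseFL",469,382,.076),("caseFR",571,382,.076),("lidtopL",472,277,.27),("lidR",587,277,.27),("bottle",472,232,.124),("beaker",225,292,.065)]:
    print(n,fixed("top",u*k,v*k,z).round(3))
s=sense(); print(np.degrees(yaw(s)))
go([.38,.05,.36],np.pi/2)
E
```

```text
spacer [0.459 0.264 0.008]
cover [0.466 0.152 0.016]
manif [0.483 0.064 0.02 ]
head [ 0.469 -0.059  0.03 ]
plate [ 0.588 -0.057  0.01 ]
sp1 [0.669 0.011 0.004]
sp2 [ 0.684 -0.134  0.004]
caseBL [ 0.56  -0.182  0.076]
caseBR [ 0.558 -0.429  0.076]
caseFL [ 0.386 -0.175  0.076]
caseFR [ 0.385 -0.425  0.076]
lidtopL [ 0.611 -0.172  0.27 ]
lidR [ 0.609 -0.425  0.27 ]
bottle [ 0.752 -0.185  0.124]
beaker [0.616 0.439 0.065]
70.07067903421307
turn then shift: rotvec [ -0.1  -0.  -19.9]  shift in new axes mm [-184.3 -490.2 -129.5] | shift in old axes [-340.3 -398.2 -129. ]
```

Call:
move_arm:
  plan:
    - [[-1,0,0,-0.03,0,0,-10],[-1,0,0,-0.03,0,0,-10],[-1,-0.025,-0.055,0,0,0,0],[-1,-0.025,-0.055,0,0,0,0],[-1,-0.025,-0.055,0,0,0,0]]
  newtons: 40

```text
t: 0.72
tool_pos: [0.2713, 0.374, 0.2909]
eef_rot: [-0.001, 1.0, -0.0, -0.0]
wrist_force: [0.4, -0.7, 1.2]
finger_gap: 0.0858
finger_force: 0.0
```

Call:
move_arm:
  plan:
    - [[-1,-0.025,-0.055,0,0,0,0],[-1,-0.025,-0.055,0,0,0,0],[-1,-0.025,-0.055,0,0,0,0],[-1,-0.025,-0.055,0,0,0,0],[-1,-0.025,-0.055,0,0,0,0]]

```text
t: 1.35
tool_pos: [0.3968, 0.099, 0.2912]
eef_rot: [-0.001, 1.0, 0.0, 0.0]
wrist_force: [1.4, 0.8, 1.0]
finger_gap: 0.0857
finger_force: 0.0
```

Call:
move_arm:
  plan:
    - [[-1,0,-0.04,0,0,0,0],[-1,0,0,0,0,0,0],[-1,0,0,0,0,0,0]]

```text
t: 1.72
tool_pos: [0.3964, 0.0612, 0.2911]
eef_rot: [-0.0, 1.0, 0.0, -0.0]
wrist_force: [0.1, 0.2, 0.3]
finger_gap: 0.0854
finger_force: 0.0
```

```bash
python3 - <<'E'
from h import *
import pickle
s=sense(); print(s["tool_pos"],np.degrees(yaw(s)),s["wrist_force"])
im=read_camera("wrist"); cv2.imwrite("pics/w1raw.png",im); pickle.dump(s,open("s1.pkl","wb"))
cv2.imwrite("pics/w1.png",cv2.resize(im,(800,600),interpolation=cv2.INTER_CUBIC))
E
```

```text
[0.39637117 0.06123971 0.29108999] 90.04153281770074 [0.06403049 0.18391276 0.27966497]
```

View pics/w1.png

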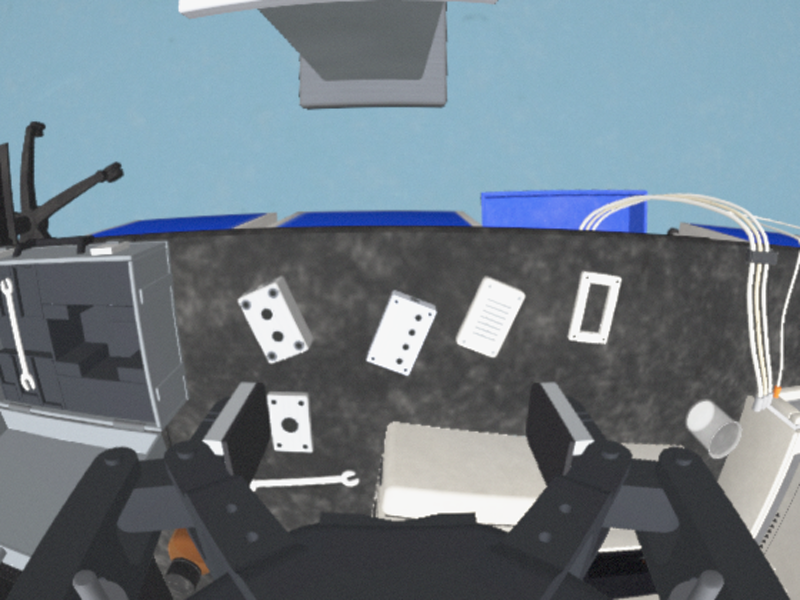

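The wrist view shows the head (275,320), manifold (401,333), cover (490,317), spacer (595,307), plate (290,422), spanner (305,481) and part of the case at the left. I'll segment each part, cast it onto its top plane and check the size.

```bash
cat >> h.py <<'E'
def blobs(im,s,seeds,thr=115,sat=40):
    "seeds: name->(u,v,ztop); min-area rectangle of the lit top in world"
    hsv=cv2.cvtColor(im,cv2.COLOR_BGR2HSV); m=((hsv[...,2]>thr)&(hsv[...,1]<sat)).astype(np.uint8)
    cs,_=cv2.findContours(m,cv2.RETR_EXTERNAL,cv2.CHAIN_APPROX_NONE); out={}
    for n,(u,v,z) in seeds.items():
        c=max((c for c in cs if cv2.contourArea(c)>60),key=lambda c:cv2.pointPolygonTest(c,(float(u),float(v)),True))
        w=np.array([wrist(a,b,z,s)[:2] for a,b in c[:,0]])
        (cx,cy),(a,b),t=cv2.minAreaRect((w*1000).astype(np.float32))
        if a<b: a,b,t=b,a,t+90
        out[n]=(cx/1000,cy/1000,t); print(n,"centre",round(cx,1),round(cy,1),"size",round(a,1),round(b,1),"long-axis deg",round((t+90)%180-90,1),"px area",cv2.contourArea(c))
    return out
E
python3 - <<'E'
from h import *
import pickle
s=pickle.load(open("s1.pkl","rb")); im=cv2.imread("pics/w1raw.png"); k=.7
S={"head":(270*k,320*k,.03),"manif":(393*k,335*k,.02),"cover":(490*k,345*k,.016),"spacer":(577*k,320*k,.008),"plate":(278*k,435*k,.01),"spanner":(310*k,482*k,.004)}
for t in (115,150,180): print(t); blobs(im,s,S,t)
E
```

```text
115
head centre 461.5 -53.0 size 76.5 56.1 long-axis deg 22.6 px area 1881.5
manif centre 478.0 64.2 size 77.8 47.0 long-axis deg -21.3 px area 1744.0
cover centre 463.1 149.9 size 74.8 47.6 long-axis deg -21.7 px area 1634.0
spacer centre 456.2 262.6 size 75.7 49.3 long-axis deg -6.7 px area 1373.0
plate centre 585.6 -55.6 size 77.9 46.6 long-axis deg -1.2 px area 1145.5
spanner centre 671.5 -52.3 size 137.6 24.3 long-axis deg -82.9 px area 395.0
150
head centre 463.6 -57.2 size 75.1 47.1 long-axis deg 19.7 px area 1521.5
manif centre 478.1 64.3 size 76.3 45.9 long-axis deg -21.6 px area 1663.0
cover centre 463.1 150.0 size 73.2 46.3 long-axis deg -21.9 px area 1561.5
spacer centre 456.2 262.4 size 74.3 47.3 long-axis deg -6.3 px area 1308.0
plate centre 586.1 -55.9 size 74.8 45.0 long-axis deg -0.2 px area 1065.0
spanner centre 671.6 -52.8 size 135.2 24.0 long-axis deg -82.8 px area 333.0
180
head centre 464.6 -57.3 size 71.9 43.4 long-axis deg 21.9 px area 1379.0
manif centre 479.0 63.9 size 74.4 45.1 long-axis deg -21.5 px area 1588.5
cover centre 463.2 149.9 size 72.3 45.2 long-axis deg -21.4 px area 1503.0
spacer centre 456.2 262.5 size 73.5 46.2 long-axis deg -6.3 px area 1262.5
plate centre 587.1 -55.9 size 72.4 44.3 long-axis deg -0.5 px area 1007.0
spanner centre 672.4 -52.7 size 135.3 20.5 long-axis deg -81.9 px area 297.5
```

All sizes match 72 x 44. The visible part of the spanner is 137 mm and its end is cut off, so it is spanner_c. Next I'll look at the case.

Call:
move_arm:
  plan:
    - [[-1,0,-0.054,-0.006,0,0,0],[-1,0,-0.054,-0.006,0,0,0],[-1,0,-0.054,0,0,0,0],[-1,0,-0.054,0,0,0,0],[-1,0,-0.054,0,0,0,0]]

```text
t: 2.4
tool_pos: [0.3975, -0.2095, 0.3034]
eef_rot: [-0.002, 1.0, -0.0, 0.0]
wrist_force: [0.6, 0.8, -0.2]
finger_gap: 0.0856
finger_force: 0.0
```

Call:
move_arm:
  plan:
    - [[-1,0,-0.03,0,0,0,0],[-1,0,0,0,0,0,0],[-1,0,0,0,0,0,0]]

```text
t: 2.78
tool_pos: [0.3974, -0.2376, 0.3031]
eef_rot: [-0.002, 1.0, 0.0, -0.0]
wrist_force: [-0.2, 0.7, -0.3]
finger_gap: 0.0855
finger_force: 0.0
```

```bash
python3 - <<'E'
from h import *
import pickle
s=sense(); print(s["tool_pos"],np.degrees(yaw(s)),s["wrist_force"])
im=read_camera("wrist"); cv2.imwrite("pics/w2raw.png",im); pickle.dump(s,open("s2.pkl","wb"))
cv2.imwrite("pics/w2.png",cv2.resize(im,(800,600),interpolation=cv2.INTER_CUBIC))
E
```

```text
[ 0.39740828 -0.23763243  0.30306452] 90.1764171283867 [-0.1966286   0.72787342 -0.25279295]
```

View pics/w2.png

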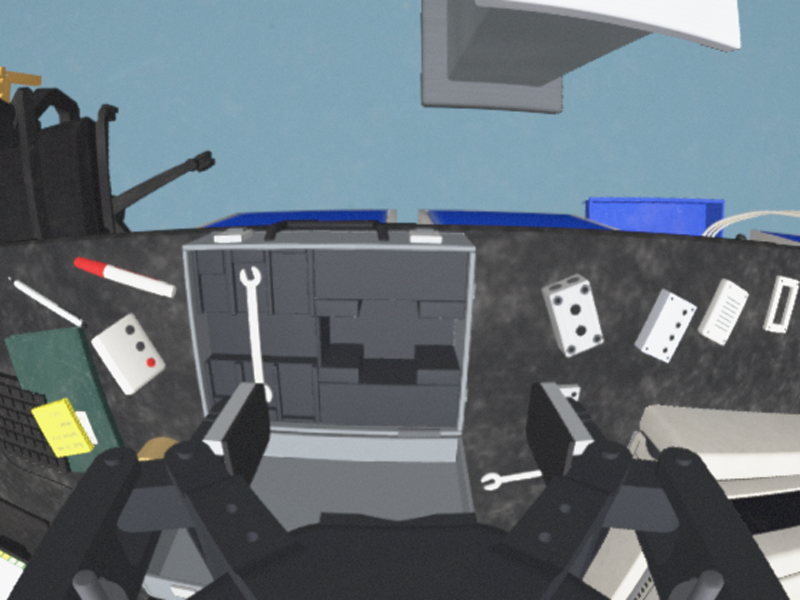

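The image shows the case rim corners at about (184,248), (474,246), (462,430) and (205,430), with the well cross centred near (389,341). I'll zoom in for exact edges.

```bash
python3 - <<'E'
import cv2
im=cv2.imread("pics/w2raw.png")[160:310,125:335]
import numpy as np
im=np.clip(im.astype(float)*1.6,0,255).astype('uint8')
cv2.imwrite("pics/w2c.png",cv2.resize(im,(798,570),interpolation=cv2.INTER_CUBIC))
E
```

```text
(no output)
```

View pics/w2c.png

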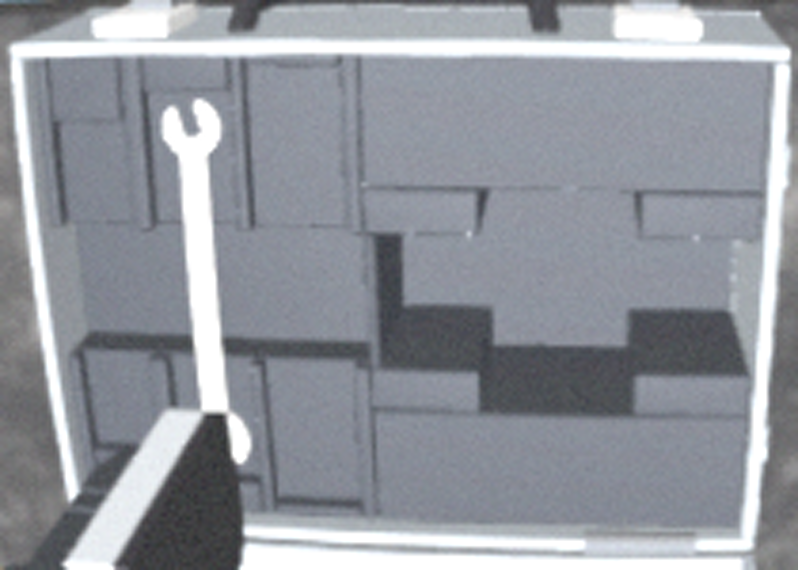

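```bash
python3 - <<'E'
from h import *
import pickle
s=pickle.load(open("s2.pkl","rb"))
P={"rimFL":(12,47,.076),"rimFR":(788,47,.076),"rimBL":(78,535,.076),"rimBR":(752,548,.076),
"wFLc":(472,235,.067),"wFRc":(640,237,.067),"wBLc":(480,372,.067),"wBRc":(635,375,.067),"wFm":(558,187,.067),"wBm":(556,412,.067),
"corner FL end":(368,235,.067),"cornerFLfront":(368,187,.067),
"rib ac top F":(240,225,.067),"rib c/well F":(358,228,.067),"rib ba F":(145,225,.067),"rib left F":(60,222,.067),
"rib ac B":(262,360,.067),"rib cwell B":(366,362,.067),"cBack end floor":(320,500,.060),"cFront end":(300,65,.067),
"spA front jaw":(192,100,.064),"trough F":(300,228,.060),"trough B(top edge)":(300,352,.060)}
for n,(u,v,z) in P.items(): print(n,(wrist(u/3.8+125,v/3.8+160,z,s)*1000).round(1)[:2])
im=cv2.imread("pics/w2raw.png");k=.7
blobs(im,s,{"head":(578*k,320*k,.03)},170)
E
```

```text
rimFL [ 383.8 -423.3]
rimFR [ 386.3 -174.7]
rimBL [ 567.2 -426. ]
rimBR [ 564.6 -176.8]
wFLc [ 450.2 -273.2]
wFRc [ 450.7 -218.7]
wBLc [ 499.1 -271.8]
wBRc [ 500.  -219.5]
wFm [ 433.9 -245.2]
wBm [ 514.1 -246.2]
corner FL end [ 450.4 -307.4]
cornerFLfront [ 434.  -306.6]
rib ac top F [ 447.2 -350.7]
rib c/well F [ 448.  -310.6]
rib ba F [ 447.4 -384.7]
rib left F [ 446.6 -416.6]
rib ac B [ 496.1 -347.4]
rib cwell B [ 496.  -310.7]
cBack end floor [ 555.7 -333.3]
cFront end [ 393.7 -326.9]
spA front jaw [ 405.3 -365. ]
trough F [ 450.4 -331.9]
trough B(top edge) [ 495.9 -335.3]
head centre 464.5 -58.9 size 72.1 43.9 long-axis deg 22.1 px area 1177.5
```

The well centre is about (474.5, -246) mm, with case yaw near 0. Slot c sits at y≈-330 and will be refined later. I'm going for the pump head now.

Call:
move_arm:
  plan:
    - [[-0.4,-0.017,0.045,0.02,0,0,0],[-0.4,-0.017,0.045,0.02,0,0,0],[-0.4,-0.017,0.045,0.02,0,0,0],[-0.4,-0.017,0.045,0.02,0,0,0],[-0.4,0,0,0.04,0,0,-7.3]]

```text
t: 3.45
tool_pos: [0.4665, -0.055, 0.1843]
eef_rot: [-0.069, 0.998, -0.001, 0.002]
wrist_force: [0.1, -0.7, -0.0]
finger_gap: 0.0601
finger_force: 0.0
```

Call:
move_arm:
  plan:
    - [[-0.4,0,0,0.04,0,0,-7.3],[-0.4,0,0,0.04,0,0,-7.3],[-0.4,0,0,0,0,0,0]]

```text
t: 3.82
tool_pos: [0.462, -0.0567, 0.1009]
eef_rot: [-0.191, 0.982, 0.002, -0.003]
wrist_force: [0.2, -1.1, 0.5]
finger_gap: 0.0598
finger_force: 0.0
```

```bash
python3 - <<'E'
from h import *
s=sense(); print(s["tool_pos"],np.degrees(yaw(s)),s["finger_gap"])
go([.4645,-.058,.010],np.radians(112))
im=read_camera("wrist"); cv2.imwrite("pics/w3raw.png",im)
print([np.round(np.array(wproj(p,s))/.7) for p in ([.4645,-.058,.03],[.4645,-.058,.0])])
cv2.imwrite("pics/w3.png",im)
E
```

```text
[ 0.46204491 -0.05671812  0.10092511] 112.02980221354255 0.059827600676416376
turn then shift: rotvec [ 0.3 -0.3  0. ]  shift in new axes mm [-1.8 -2.1 90.9] | shift in old axes [-2.2 -2.5 90.9]
[array([392., 327.]), array([392., 309.])]
```

View pics/w3.png

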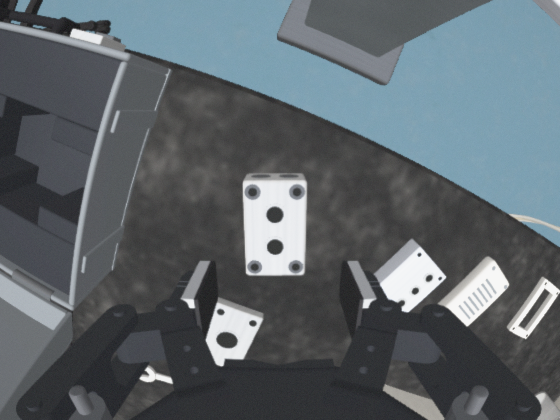

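Head centred at (275,230), just as projected, and aligned. Descending and gripping.

Call:
move_arm:
  plan:
    - [[-0.4,-0.002,-0.002,0.04,0.3,-0.3,0],[-0.4,0,0,0.035,0,0,0],[-0.4,0,0,0.016,0,0,0],[1,0,0,0,0,0,0],[1,0,0,0,0,0,0]]
  newtons: 60

```text
t: 4.5
tool_pos: [0.4685, -0.0605, 0.0135]
eef_rot: [-0.19, 0.982, -0.002, 0.004]
wrist_force: [0.7, 0.5, -5.5]
finger_gap: 0.0426
finger_force: 62.5
```

Call:
move_arm:
  plan:
    - [[1,0,0,0,0,0,0],[1,0,0,0,0,0,0],[1,0,0,-0.05,0,0,0],[1,0,0,-0.05,0,0,0],[1,0,0,-0.04,0,0,0]]

```text
t: 5.12
tool_pos: [0.4668, -0.0601, 0.1542]
eef_rot: [-0.19, 0.982, -0.002, 0.004]
wrist_force: [0.6, 0.8, -6.3]
finger_gap: 0.0425
finger_force: 65.5
```

```bash
python3 - <<'E'
from h import *
s=sense(); print(s["tool_pos"],np.degrees(yaw(s)),s["finger_gap"],s["finger_force"],s["wrist_force"])
go([.4745,-.246,.150],np.radians(90))
E
```

```text
[ 0.46679706 -0.0600512   0.15419947] 111.96255907292095 0.042515235177343055 65.46379923820496 [ 0.59405779  0.83835149 -6.26087559]
turn then shift: rotvec [-0.3  0.4 22. ]  shift in new axes mm [  -7.7 -185.9    4.2] | shift in old axes [  62.4 -175.3    4.9]
```

The pose settled 3-4 mm off because I measured before the arm was at rest, so the part is about 2.8 mm off along the tool's x. I'll allow for that and add settle rows.

Call:
move_arm:
  plan:
    - [[1,0,0,0,0,0,7.4],[1,0,0,0,0,0,7.3],[1,0,0,0,0,0,7.3],[1,-0.003,-0.05,0,0,0,0],[1,-0.003,-0.05,0,0,0,0]]

```text
t: 5.75
tool_pos: [0.4725, -0.1604, 0.1525]
eef_rot: [-0.001, 1.0, -0.001, 0.003]
wrist_force: [1.4, 0.1, -6.5]
finger_gap: 0.0429
finger_force: 65.5
```

Call:
move_arm:
  plan:
    - [[1,-0.003,-0.05,0,0,0,0],[1,-0.001,-0.036,0,0,0,0],[1,0,0,0,0,0,0],[1,0,0,0,0,0,0],[1,0,0,0,0,0,0]]

```text
t: 6.38
tool_pos: [0.4764, -0.2447, 0.1526]
eef_rot: [-0.0, 1.0, -0.001, 0.003]
wrist_force: [0.2, 1.0, -6.1]
finger_gap: 0.043
finger_force: 38.7
```

```bash
python3 - <<'E'
from h import *
s=sense(); print(s["tool_pos"],np.degrees(yaw(s)),s["finger_gap"],s["finger_force"],s["wrist_force"],abs(s["joint_vel"]).max())
go([.477,-.246,.090],np.radians(90))
im=read_camera("wrist"); 
cv2.imwrite("pics/w4.png",cv2.resize(im[100:400,60:460],(800,600)))
E
```

```text
[ 0.47638473 -0.24467153  0.15255622] 90.03312329188373 0.042976427777185 38.650656938552856 [ 0.22449744  0.98970743 -6.0799548 ] 0.004481691204669353
turn then shift: rotvec [-0.1  0.3  0. ]  shift in new axes mm [-0.6 -1.3 62.6] | shift in old axes [-0.2 -1.2 62.6]
```

View pics/w4.png

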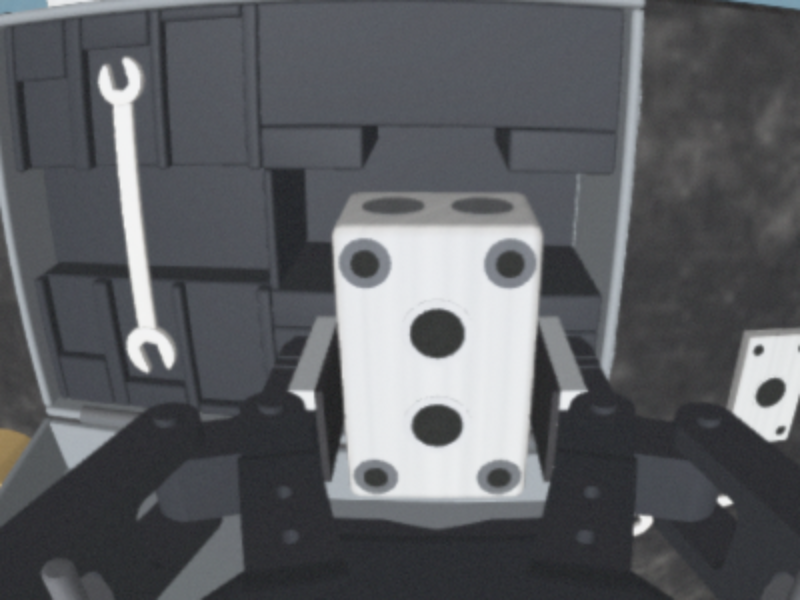

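The head is held level: front top edge at crop row 227, back edge at row 497. Grip force has dipped to 39 N, so the slackening may have happened now. I'll check for slip from the visible top's length.

```bash
python3 - <<'E'
from h import *
s=sense(); print(s["finger_force"],s["finger_gap"])
for z in (.172,.169,.165,.16):
    a=[wrist(60+u/2,100+v/2,z,s)*1000 for u,v in((333,230),(543,228),(345,495),(524,495))]
    print(z,[x[:2].round(1) for x in a])
E
```

```text
38.650299310684204 0.043150402131368316
0.172 [array([ 439.8, -265.2]), array([ 439.3, -223.2]), array([ 508.3, -267. ]), array([ 508.1, -223. ])]
0.169 [array([ 440.7, -265.8]), array([ 440.2, -222.7]), array([ 511. , -267.6]), array([ 510.8, -222.5])]
0.165 [array([ 442. , -266.5]), array([ 441.5, -222.1]), array([ 514.5, -268.3]), array([ 514.3, -221.8])]
0.16 [array([ 443.6, -267.3]), array([ 443.1, -221.2]), array([ 518.9, -269.3]), array([ 518.7, -221. ])]
```

```bash
python3 - <<'E'
from h import *
s=sense()
for n,u,v,z in [("front",435,127,.067),("cFL",362,165,.067),("cFR",510,168,.067),("rimFL",4,18,.076),("rimFR",640,5,.076),("ribac",167,165,.067),("ribcw",252,165,.067),("cf1",165,165,.06),("cf2",247,165,.06),("ba",88,165,.067)]:
    print(n,(wrist(60+u/2,100+v/2,z,s)*1000).round(1))
E
```

```text
front [ 435.4 -245.4   67. ]
cFL [ 449.1 -271.7   67. ]
cFR [ 450.1 -218.5   67. ]
rimFL [ 384.9 -412.6   76. ]
rimFR [ 390.2 -175.6   76. ]
ribac [ 447.9 -347.2   67. ]
ribcw [ 448.6 -312.7   67. ]
cf1 [ 449.3 -351.3   60. ]
cf2 [ 450.1 -316.9   60. ]
ba [ 446.9 -383.    67. ]
```

Well centre confirmed at about (474.5,-245.5). Lowering, checking the force at the mouth of the well.

Call:
move_arm:
  plan:
    - [[1,0.001,-0.001,0.04,-0.1,0.3,0],[1,0,0,0.03,0,0,0],[1,0,0,0.015,0,0,0],[1,0,0,0.01,0,0,0],[1,0,0,0,0,0,0]]

```text
t: 7.05
tool_pos: [0.4761, -0.247, 0.0579]
eef_rot: [0.0, 1.0, -0.001, 0.001]
wrist_force: [-1.1, 0.4, -5.9]
finger_gap: 0.0424
finger_force: 69.3
```

Call:
move_arm:
  plan:
    - [[1,0,0,0.012,0,0,0],[1,0,0,0.012,0,0,0],[1,0,0,0.005,0,0,0],[1,0,0,0,0,0,0],[1,0,0,0,0,0,0]]

```text
t: 7.68
tool_pos: [0.4763, -0.2473, 0.0291]
eef_rot: [0.0, 1.0, -0.001, 0.001]
wrist_force: [0.2, 0.1, -5.2]
finger_gap: 0.0424
finger_force: 69.3
```

Call:
move_arm:
  plan:
    - [[1,0,0,0.006,0,0,0],[1,0,0,0.002,0,0,0],[1,0,0,0,0,0,0],[1,0,0,0,0,0,0]]

```text
t: 8.18
tool_pos: [0.4761, -0.2472, 0.0209]
eef_rot: [0.0, 1.0, -0.001, 0.001]
wrist_force: [0.2, 0.1, -6.2]
finger_gap: 0.0421
finger_force: 69.4
```

Call:
move_arm:
  plan:
    - [[1,0,0,0.001,0,0,0],[1,0,0,0,0,0,0],[1,0,0,0,0,0,0]]

```text
t: 8.55
tool_pos: [0.4761, -0.2472, 0.0199]
eef_rot: [0.0, 1.0, -0.001, 0.001]
wrist_force: [0.2, -1.0, -6.1]
finger_gap: 0.0423
finger_force: 69.4
```

Call:
move_arm:
  plan:
    - [[1,0,0,0.001,0,0,0],[-0.4,0,0,0,0,0,0],[-0.4,0,0,0,0,0,0],[-0.4,0,0,-0.03,0,0,0],[-0.4,0,0,-0.06,0,0,0]]

```text
t: 9.18
tool_pos: [0.4744, -0.2459, 0.1079]
eef_rot: [0.0, 1.0, 0.001, -0.001]
wrist_force: [1.1, -1.4, 0.4]
finger_gap: 0.0596
finger_force: 0.0
```

Call:
move_arm:
  plan:
    - [[-0.4,0,0,-0.06,0,0,0],[-0.4,0,0,-0.06,0,0,0],[-0.4,0.02,0.04,-0.02,0,0,0],[-0.4,0.01,0.06,-0.02,0,0,0],[-0.4,0.005,0.06,0,0,0,0]]

```text
t: 9.8
tool_pos: [0.4415, -0.0876, 0.2707]
eef_rot: [0.001, 1.0, -0.002, 0.003]
wrist_force: [1.8, 0.0, -0.6]
finger_gap: 0.0595
finger_force: 0.0
```

Call:
move_arm:
  plan:
    - [[-0.4,0,0.03,0,0,0,0],[-0.4,0,0,0,0,0,0],[-0.4,0,0,0,0,0,0]]

```text
t: 10.18
tool_pos: [0.4413, -0.0589, 0.2685]
eef_rot: [0.0, 1.0, -0.001, 0.001]
wrist_force: [0.5, -0.6, 0.2]
finger_gap: 0.06
finger_force: 0.0
```

```bash
cat >> h.py <<'E'
Z={"head":.03,"manif":.02,"cover":.016,"spacer":.008,"plate":.01,"spanner":.004}
def look(guess,name,thr=180,off=(0,0),save=None,raw=False):
    "fresh wrist picture; parts near guessed world positions; guess: name->(x,y)"
    s=sense(); im=read_camera("wrist"); cv2.imwrite(f"pics/{name}raw.png",im)
    print(s["tool_pos"].round(4),np.degrees(yaw(s)).round(2),"vel",abs(s["joint_vel"]).max().round(4))
    S={n:(*wproj([x,y,Z[n]],s),Z[n]) for n,(x,y) in guess.items()}
    return im,s,blobs(im,s,S,thr)
E
python3 - <<'E'
from h import *
im,s,b=look({"plate":(.575,-.07),"manif":(.479,.08),"cover":(.463,.150),"spacer":(.456,.25)},"w5")
cv2.imwrite("pics/w5.png",cv2.resize(im,(800,600)))
go([b["plate"][0],b["plate"][1],.002],np.radians(b["plate"][2]+90),s)
E
```

```text
[ 0.4413 -0.0589  0.2685] 89.98 vel 0.0206
plate centre 586.6 -55.9 size 70.9 43.8 long-axis deg -0.0 px area 1327.5
manif centre 479.1 61.6 size 72.8 49.4 long-axis deg -21.4 px area 1869.0
cover centre 463.5 148.0 size 71.8 48.4 long-axis deg -21.9 px area 1492.0
spacer centre 456.4 261.2 size 73.2 48.9 long-axis deg -6.2 px area 1073.5
turn then shift: rotvec [  0.2   0.2 180. ]  shift in new axes mm [145.3  -3.  266.5] | shift in old axes [-144.7    3.6  266.8]
```

View pics/w5.png

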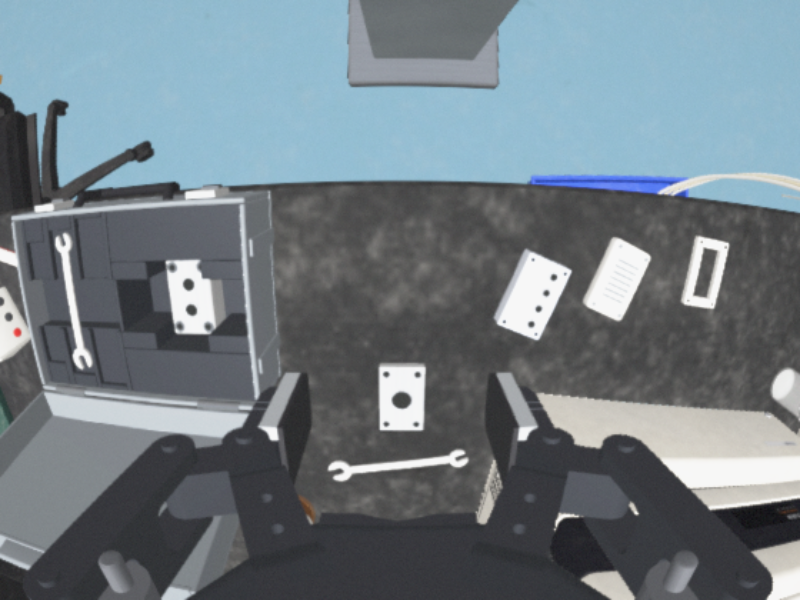

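Head sits in the well at (195,295). Plate at (401,397), spanner_c at (398,466) with both ends visible. Going to the plate.

Call:
move_arm:
  plan:
    - [[-0.4,-0.048,0.001,0.05,0,0,0],[-0.4,-0.048,0.001,0.05,0,0,0],[-0.4,-0.048,0.001,0.05,0,0,0],[-0.4,0,0,0.05,0,0,0],[-0.4,0,0,0,0,0,0]]

```text
t: 10.85
tool_pos: [0.5674, -0.056, 0.0781]
eef_rot: [0.001, 1.0, 0.001, -0.004]
wrist_force: [-0.3, -0.1, 0.6]
finger_gap: 0.0597
finger_force: 0.0
```

Call:
move_arm:
  plan:
    - [[-0.4,0,0,0,0,0,0],[-0.4,0,0,0,0,0,0]]

```text
t: 11.1
tool_pos: [0.5728, -0.0568, 0.0861]
eef_rot: [0.001, 1.0, -0.001, 0.003]
wrist_force: [0.4, 1.5, -0.0]
finger_gap: 0.0599
finger_force: 0.0
```

```bash
python3 - <<'E'
from h import *
im,s,b=look({"plate":(.570,-.07)},"w6"); go([.587,-.056,.001],np.radians(90),s)
E
```

```text
[ 0.5728 -0.0568  0.0861] 89.94 vel 0.0059
plate centre 587.4 -56.2 size 70.8 43.1 long-axis deg -0.5 px area 5156.5
turn then shift: rotvec [-0.1  0.4 -0.1]  shift in new axes mm [-14.2   0.8  85.1] | shift in old axes [-13.7   1.1  85.1]
```

Call:
move_arm:
  plan:
    - [[-0.4,-0.0145,0.001,0.025,0,0.4,0],[-0.4,0,0,0.025,0,0,0],[-0.4,0,0,0.02,0,0,0],[-0.4,0,0,0,0,0,0],[-0.4,0,0,0,0,0,0]]

```text
t: 11.78
tool_pos: [0.5861, -0.0552, 0.0142]
eef_rot: [0.0, 1.0, -0.001, -0.002]
wrist_force: [0.8, -0.0, 0.5]
finger_gap: 0.06
finger_force: 0.0
```

```bash
python3 - <<'E'
from h import *
s=sense(); print(s["tool_pos"].round(4)); go([.5872,-.056,.001],np.radians(90),s)
E
```

```text
[ 0.5861 -0.0552  0.0142]
turn then shift: rotvec [-0.1 -0.2 -0. ]  shift in new axes mm [-1.1 -0.8 13.2] | shift in old axes [-1.1 -0.8 13.2]
```

Call:
move_arm:
  plan:
    - [[-0.4,-0.001,-0.001,0.013,0,0,0],[-0.4,0,0,0,0,0,0],[1,0,0,0,0,0,0],[1,0,0,0,0,0,0],[1,0,0,0,0,0,0]]

```text
t: 12.4
tool_pos: [0.5866, -0.0561, 0.0005]
eef_rot: [0.0, 1.0, -0.001, -0.002]
wrist_force: [-0.9, 0.3, 1.7]
finger_gap: 0.0418
finger_force: 61.4
```

Call:
move_arm:
  plan:
    - [[1,0,0,0,0,0,0],[1,0,0,-0.04,0,0,0],[1,0,0,-0.05,0,0,0],[1,0,0,-0.06,0,0,0],[1,0,0,0,0,0,0]]

```text
t: 13.02
tool_pos: [0.5907, -0.0566, 0.1557]
eef_rot: [0.0, 1.0, -0.002, 0.002]
wrist_force: [0.8, 0.3, -2.1]
finger_gap: 0.0422
finger_force: 62.2
```

```bash
python3 - <<'E'
from h import *
s=sense(); print(s["tool_pos"].round(4)); go([.4755,-.246,.140],np.radians(90),s)
im=read_camera("wrist"); cv2.imwrite("pics/w7.png",im[100:400,60:460])
E
```

```text
[ 0.5907 -0.0566  0.1557]
turn then shift: rotvec [-0.2  0.3 -0. ]  shift in new axes mm [ 115.2 -189.4   15.7] | shift in old axes [ 115.2 -189.3   16. ]
```

View pics/w7.png

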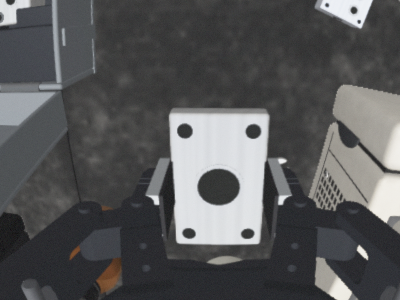

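Plate is held level and centred. I'll back off in x first to clear the lid, then go over the well.

Call:
move_arm:
  plan:
    - [[1,0.038,0,0,0,0.2,0],[1,0.038,0,0,0,0,0],[1,0.037,0,0,0,0,0],[1,0,-0.047,0,0,0,0],[1,0,-0.047,0,0,0,0]]

```text
t: 13.7
tool_pos: [0.4723, -0.1494, 0.1489]
eef_rot: [-0.0, 1.0, 0.0, -0.006]
wrist_force: [1.7, 0.1, -3.2]
finger_gap: 0.0424
finger_force: 62.2
```

Call:
move_arm:
  plan:
    - [[1,0,-0.047,0,0,0,0],[1,0,-0.047,0,0,0,0],[1,0,0,0.04,0,0,0],[1,0,0,0,0,0,0],[1,0,0,0,0,0,0]]

```text
t: 14.32
tool_pos: [0.4732, -0.2428, 0.1106]
eef_rot: [-0.0, 1.0, 0.0, -0.005]
wrist_force: [0.1, -0.0, -2.3]
finger_gap: 0.0422
finger_force: 62.2
```

```bash
python3 - <<'E'
from h import *
s=sense(); print(s["tool_pos"].round(4),s["finger_gap"],s["finger_force"],s["wrist_force"]); go([.475,-.246,.040],np.radians(90),s)
im=read_camera("wrist"); cv2.imwrite("pics/w8raw.png",im); zt=s["tool_pos"][2]+.010
S={"p":(230,200,zt)}
blobs(im,s,S,180)
E
```

```text
[ 0.4732 -0.2428  0.1106] 0.04218190959992136 62.19189763069153 [ 0.13856389 -0.03407965 -2.28257728]
turn then shift: rotvec [ 0.  -0.6  0. ]  shift in new axes mm [-1.8 -3.2 70.6] | shift in old axes [-2.6 -3.3 70.5]
p centre 430.5 -245.3 size 26.1 12.2 long-axis deg 89.7 px area 1602.5
```

Call:
move_arm:
  plan:
    - [[1,-0.0015,-0.003,0.02,0,-0.6,0],[1,0,0,0.02,0,0,0],[1,0,0,0.02,0,0,0],[1,0,0,0,0,0,0],[1,0,0,0,0,0,0]]

```text
t: 15.0
tool_pos: [0.4761, -0.2471, 0.0527]
eef_rot: [-0.0, 1.0, -0.001, 0.002]
wrist_force: [-0.4, -0.3, -1.8]
finger_gap: 0.0418
finger_force: 62.2
```

```bash
python3 - <<'E'
from h import *
s=sense(); print(s["tool_pos"].round(4),s["finger_gap"],s["finger_force"],s["wrist_force"]); go([.475,-.246,.037],np.radians(90),s)
E
```

```text
[ 0.4761 -0.2471  0.0527] 0.04177501646013712 62.18254208564758 [-0.38584739 -0.31753989 -1.83990416]
turn then shift: rotvec [-0.1  0.2  0. ]  shift in new axes mm [ 1.1  1.1 15.7] | shift in old axes [ 1.1  1.2 15.7]
```

Call:
move_arm:
  plan:
    - [[1,0.001,0.001,0.01,0,0,0],[1,0,0,0.005,0,0,0],[1,0,0,0,0,0,0],[-0.4,0,0,0,0,0,0],[-0.4,0,0,0,0,0,0]]

```text
t: 15.62
tool_pos: [0.4743, -0.2461, 0.0363]
eef_rot: [0.0, 1.0, -0.001, 0.001]
wrist_force: [-0.3, 0.1, 0.0]
finger_gap: 0.0597
finger_force: 0.0
```

Call:
move_arm:
  plan:
    - [[-0.4,0,0,-0.04,0,0,0],[-0.4,0,0,-0.05,0,0,0],[-0.4,0,0,-0.06,0,0,0],[-0.4,0,0,-0.05,0,0,0],[-0.4,0.02,0.05,0,0,0,0]]

```text
t: 16.25
tool_pos: [0.4569, -0.1991, 0.2417]
eef_rot: [0.002, 1.0, -0.004, 0.005]
wrist_force: [0.2, -0.3, -1.6]
finger_gap: 0.0599
finger_force: 0.0
```

Call:
move_arm:
  plan:
    - [[-0.4,0.02,0.055,0,0,0,0],[-0.4,0.01,0.055,0,0,0,0],[-0.4,0,0.055,0,0,0,0],[-0.4,0,0,0,0,0,0],[-0.4,0,0,0,0,0,0]]

```text
t: 16.88
tool_pos: [0.4241, -0.0308, 0.2361]
eef_rot: [-0.0, 1.0, -0.001, 0.001]
wrist_force: [-0.3, -1.0, -0.6]
finger_gap: 0.0599
finger_force: 0.0
```

```bash
python3 - <<'E'
from h import *
im,s,b=look({"manif":(.485,.082),"cover":(.463,.150),"spacer":(.456,.247)},"w9")
b=blobs(im,s,{"stack":(*wproj([.475,-.265,.046],s),.046)},180)
cv2.imwrite("pics/w9.png",cv2.resize(im,(800,600)))
E
```

```text
[ 0.4241 -0.0308  0.2361] 90.03 vel 0.0332
manif centre 478.4 61.8 size 74.5 49.6 long-axis deg -21.5 px area 2215.5
cover centre 463.3 148.0 size 71.9 49.0 long-axis deg -21.5 px area 1783.0
spacer centre 456.2 261.2 size 73.4 49.4 long-axis deg -6.7 px area 1265.5
stack centre 476.0 -245.4 size 70.8 45.2 long-axis deg 0.0 px area 1434.5
```

View pics/w9.png

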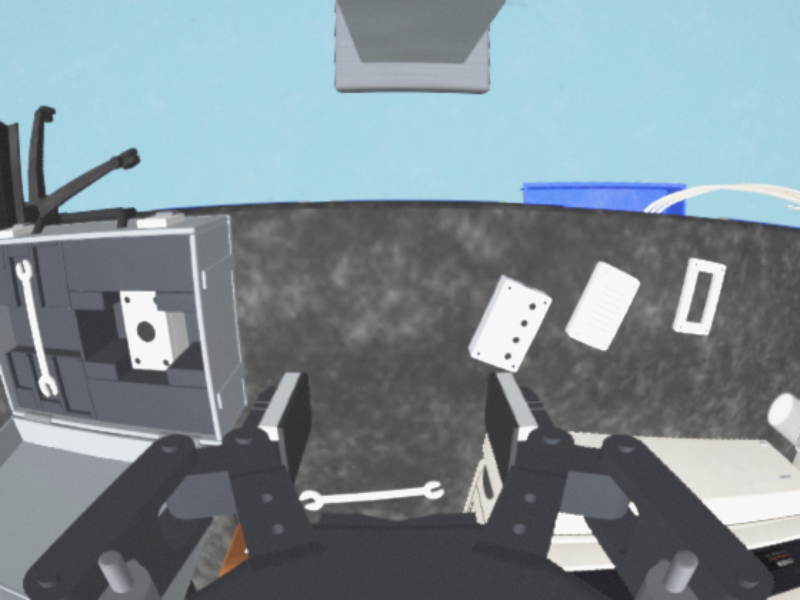

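Plate lies flat on the head (145,330), and the other parts have not moved. On to the manifold.

Call:
move_arm:
  plan:
    - [[-0.4,-0.018,0.032,0.02,0,0,0],[-0.4,-0.018,0.032,0.02,0,0,0],[-0.4,-0.018,0.031,0.02,0,0,0],[-0.4,0,0,0.025,0,0,7.2],[-0.4,0,0,0.025,0,0,7.2]]

```text
t: 17.55
tool_pos: [0.4788, 0.063, 0.1247]
eef_rot: [0.128, 0.992, -0.001, 0.001]
wrist_force: [-0.5, -1.1, -0.3]
finger_gap: 0.0597
finger_force: 0.0
```

Call:
move_arm:
  plan:
    - [[-0.4,0,0,0.02,0,0,7.1],[-0.4,0,0,0,0,0,0],[-0.4,0,0,0,0,0,0],[-0.4,0,0,0,0,0,0]]

```text
t: 18.05
tool_pos: [0.4791, 0.0637, 0.1069]
eef_rot: [0.186, 0.982, -0.0, 0.002]
wrist_force: [0.7, -0.8, 0.7]
finger_gap: 0.06
finger_force: 0.0
```

```bash
python3 - <<'E'
from h import *
im,s,b=look({"manif":(.472,.054)},"w10",190)
go([.4788,.064,.006],np.radians(68.5),s); m=b["manif"]; go([m[0],m[1],.006],np.radians(68.5),s)
E
```

```text
[0.4791 0.0637 0.1069] 68.51 vel 0.0088
manif centre 479.8 64.5 size 71.0 43.3 long-axis deg -21.5 px area 5123.0
turn then shift: rotvec [0.  0.2 0. ]  shift in new axes mm [  0.4   0.2 100.9] | shift in old axes [  0.8   0.2 100.9]
turn then shift: rotvec [0.  0.2 0. ]  shift in new axes mm [ -0.4   1.  100.9] | shift in old axes [  0.    1.  100.9]
```

Excellent agreement. Grasping straight down.

Call:
move_arm:
  plan:
    - [[-0.4,0,0,0.04,0,0.2,0],[-0.4,0,0,0.04,0,0,0],[-0.4,0,0,0.021,0,0,0],[-0.4,0,0,0,0,0,0],[1,0,0,0,0,0,0]]

```text
t: 18.73
tool_pos: [0.4792, 0.0641, 0.0061]
eef_rot: [0.187, 0.982, -0.0, 0.0]
wrist_force: [-7.9, -2.7, 33.4]
finger_gap: 0.0431
finger_force: 34.4
```

Call:
move_arm:
  plan:
    - [[1,0,0,0,0,0,0],[1,0,0,0,0,0,0],[1,0,0,0,0,0,0],[1,0,0,-0.03,0,0,0],[1,0,0,-0.05,0,0,0]]

```text
t: 19.35
tool_pos: [0.4765, 0.0643, 0.0846]
eef_rot: [0.187, 0.982, -0.0, -0.003]
wrist_force: [0.9, 0.7, -0.5]
finger_gap: 0.0422
finger_force: 61.6
```

Call:
move_arm:
  plan:
    - [[1,0,0,-0.05,0,0,0],[1,0,0,-0.02,0,0,-7.2],[1,0,0,0,0,0,-7.2],[1,0,0,0,0,0,-7.1],[1,0,-0.04,0,0,0,0]]

```text
t: 19.98
tool_pos: [0.4782, 0.0254, 0.1553]
eef_rot: [-0.002, 1.0, 0.0, -0.0]
wrist_force: [0.8, -1.4, -1.0]
finger_gap: 0.0421
finger_force: 61.7
```

Call:
move_arm:
  plan:
    - [[1,0,-0.054,0,0,0,0],[1,0,-0.054,0,0,0,0],[1,0,-0.054,0,0,0,0],[1,0,-0.054,0,0,0,0],[1,0,-0.054,0,0,0,0]]

```text
t: 20.6
tool_pos: [0.478, -0.2476, 0.1552]
eef_rot: [0.0, 1.0, -0.0, -0.0]
wrist_force: [1.0, 0.4, -0.8]
finger_gap: 0.0423
finger_force: 61.7
```

Call:
move_arm:
  plan:
    - [[1,0,0,0,0,0,0],[1,0,0,0,0,0,0],[1,0,0,0,0,0,0]]

```text
t: 20.98
tool_pos: [0.4781, -0.2445, 0.1547]
eef_rot: [-0.0, 1.0, 0.0, -0.001]
wrist_force: [0.6, -0.1, -2.2]
finger_gap: 0.0423
finger_force: 61.8
```

```bash
python3 - <<'E'
from h import *
s=sense(); print(s["tool_pos"].round(4),s["finger_gap"],s["finger_force"],s["wrist_force"]); go([.475,-.246,.09],np.radians(90),s)
E
```

```text
[ 0.4781 -0.2445  0.1547] 0.04228605498102654 61.80257320404053 [ 0.55808537 -0.11058929 -2.16597897]
turn then shift: rotvec [ 0.  -0.1  0.1]  shift in new axes mm [ 3.1 -1.5 64.7] | shift in old axes [ 3.  -1.6 64.7]
```

Call:
move_arm:
  plan:
    - [[1,0.003,-0.0015,0.03,0,0,0],[1,0,0,0.03,0,0,0],[1,0,0,0.02,0,0,0],[1,0,0,0,0,0,0],[1,0,0,0,0,0,0]]

```text
t: 21.6
tool_pos: [0.4758, -0.247, 0.0758]
eef_rot: [-0.0, 1.0, -0.0, -0.0]
wrist_force: [-0.3, 0.0, -0.7]
finger_gap: 0.0422
finger_force: 61.8
```

```bash
python3 - <<'E'
from h import *
s=sense(); print(s["tool_pos"].round(4),s["finger_gap"],s["finger_force"],s["wrist_force"]); go([.475,-.246,.0525],np.radians(90),s)
E
```

```text
[ 0.4758 -0.247   0.0758] 0.04221760309577015 61.77592635154724 [-0.28933958  0.0278216  -0.6903691 ]
turn then shift: rotvec [-0. -0.  0.]  shift in new axes mm [ 0.8  1.  23.3] | shift in old axes [ 0.8  1.  23.3]
```

Call:
move_arm:
  plan:
    - [[1,0.001,0.001,0.015,0,0,0],[1,0,0,0.008,0,0,0],[1,0,0,0,0,0,0],[-0.4,0,0,0,0,0,0],[-0.4,0,0,0,0,0,0]]

```text
t: 22.22
tool_pos: [0.474, -0.2464, 0.0516]
eef_rot: [0.0, 1.0, 0.0, -0.001]
wrist_force: [-0.6, -0.0, 0.2]
finger_gap: 0.0599
finger_force: 0.0
```

Call:
move_arm:
  plan:
    - [[-0.4,0,0,-0.03,0,0,0],[-0.4,0,0,-0.05,0,0,0],[-0.4,0,0,-0.04,0,0,0],[-0.4,0.003,0.05,0,0,0,0],[-0.4,0.003,0.055,0,0,0,0]]

```text
t: 22.85
tool_pos: [0.4685, -0.141, 0.1724]
eef_rot: [0.001, 1.0, -0.0, -0.0]
wrist_force: [0.4, -0.0, -0.7]
finger_gap: 0.0599
finger_force: 0.0
```

Call:
move_arm:
  plan:
    - [[-0.4,0.002,0.055,0,0,0,0],[-0.4,0.002,0.055,0,0,0,0],[-0.4,0.002,0.055,0,0,0,0],[-0.4,0,0.055,0,0,0,0],[-0.4,0,0.055,0,0,0,0]]

```text
t: 23.48
tool_pos: [0.4623, 0.1354, 0.172]
eef_rot: [0.0, 1.0, 0.0, -0.0]
wrist_force: [0.2, -0.4, 0.5]
finger_gap: 0.0597
finger_force: 0.0
```

Call:
move_arm:
  plan:
    - [[-0.4,0,0.012,0,0,0,7.2],[-0.4,0,0,0.03,0,0,7.2],[-0.4,0,0,0.03,0,0,7.1],[-0.4,0,0,0,0,0,0],[-0.4,0,0,0,0,0,0]]

```text
t: 24.1
tool_pos: [0.4629, 0.1456, 0.1127]
eef_rot: [0.186, 0.983, 0.0, -0.0]
wrist_force: [0.7, -0.5, 1.1]
finger_gap: 0.0601
finger_force: 0.0
```

```bash
python3 - <<'E'
from h import *
im,s,b=look({"cover":(.456,.149)},"w11",190)
b=b["cover"]; go([b[0],b[1],.004],np.radians(68.4),s)
E
```

```text
[0.4629 0.1456 0.1127] 68.6 vel 0.0154
cover centre 463.4 152.2 size 71.4 43.4 long-axis deg -21.6 px area 4828.5
turn then shift: rotvec [-0.  -0.   0.2]  shift in new axes mm [  1.9   6.2 108.7] | shift in old axes [  1.8   6.3 108.7]
```

Call:
move_arm:
  plan:
    - [[-0.4,0.0015,0.0055,0.04,0,0,0],[-0.4,0,0,0.04,0,0,0],[-0.4,0,0,0.028,0,0,0],[-0.4,0,0,0,0,0,0],[1,0,0,0,0,0,0]]
  newtons: 40

```text
t: 24.78
tool_pos: [0.4644, 0.1514, 0.0056]
eef_rot: [0.187, 0.982, 0.0, 0.0]
wrist_force: [-5.8, -2.5, 29.7]
finger_gap: 0.0429
finger_force: 30.3
```

Call:
move_arm:
  plan:
    - [[1,0,0,0,0,0,0],[1,0,0,0,0,0,0],[1,0,0,0,0,0,0],[1,0,0,-0.03,0,0,0],[1,0,0,-0.05,0,0,0]]

```text
t: 25.4
tool_pos: [0.4615, 0.1512, 0.084]
eef_rot: [0.187, 0.982, -0.0, -0.002]
wrist_force: [0.7, 0.2, 0.5]
finger_gap: 0.042
finger_force: 41.1
```

Call:
move_arm:
  plan:
    - [[1,0,0,-0.05,0,0,0],[1,0,0,-0.02,0,0,-7.2],[1,0,0,0,0,0,-7.2],[1,0,0,0,0,0,-7.0],[1,-0.003,-0.05,0,0,0,0]]

```text
t: 26.02
tool_pos: [0.466, 0.1028, 0.1548]
eef_rot: [-0.002, 1.0, 0.0, 0.0]
wrist_force: [0.8, 0.2, -0.1]
finger_gap: 0.0428
finger_force: 41.1
```

Call:
move_arm:
  plan:
    - [[1,-0.003,-0.057,0,0,0,0],[1,-0.003,-0.057,0,0,0,0],[1,-0.003,-0.057,0,0,0,0],[1,0,-0.057,0,0,0,0],[1,0,-0.057,0,0,0,0]]

```text
t: 26.65
tool_pos: [0.4742, -0.1857, 0.1547]
eef_rot: [0.001, 1.0, -0.0, -0.0]
wrist_force: [0.6, -0.2, 0.3]
finger_gap: 0.0425
finger_force: 41.1
```

Call:
move_arm:
  plan:
    - [[1,0,-0.057,0,0,0,0],[1,0,0,0,0,0,0],[1,0,0,0,0,0,0],[1,0,0,0,0,0,0]]

```text
t: 27.15
tool_pos: [0.4742, -0.2394, 0.1539]
eef_rot: [0.0, 1.0, 0.0, -0.001]
wrist_force: [0.9, 0.3, -0.8]
finger_gap: 0.0426
finger_force: 41.2
```

```bash
python3 - <<'E'
from h import *
s=sense(); print(s["tool_pos"].round(4),s["finger_gap"],s["finger_force"],s["wrist_force"]); go([.475,-.246,.09],np.radians(90),s)
im=read_camera("wrist"); cv2.imwrite("pics/w12.png",im[100:400,60:460])
E
```

```text
[ 0.4742 -0.2394  0.1539] 0.04259605566899491 41.18544638156891 [ 0.85563302  0.29377309 -0.81820715]
turn then shift: rotvec [ 0.  -0.1 -0. ]  shift in new axes mm [-0.8 -6.6 63.9] | shift in old axes [-0.9 -6.7 63.9]
```

View pics/w12.png

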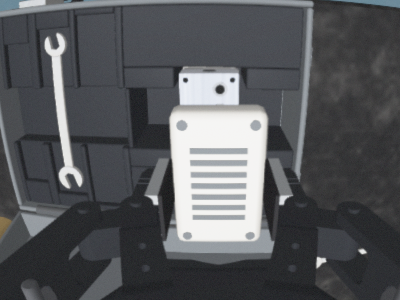

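Cover is held straight, and the manifold is visible in the well beneath it. Lowering onto the stack.

Call:
move_arm:
  plan:
    - [[1,-0.001,-0.0065,0.03,0,0,0],[1,0,0,0.03,0,0,0],[1,0,0,0.01,0,0,0],[1,0,0,0,0,0,0],[1,0,0,0,0,0,0]]

```text
t: 27.82
tool_pos: [0.4759, -0.2475, 0.0851]
eef_rot: [0.001, 1.0, -0.001, -0.0]
wrist_force: [0.1, 0.4, -0.1]
finger_gap: 0.0429
finger_force: 41.2
```

```bash
python3 - <<'E'
from h import *
s=sense(); print(s["tool_pos"].round(4),s["finger_gap"],s["finger_force"],s["wrist_force"]); go([.475,-.246,.0715],np.radians(90),s)
E
```

```text
[ 0.4759 -0.2475  0.0851] 0.04287075001516699 41.17803990840912 [ 0.09302497  0.40333913 -0.0926998 ]
turn then shift: rotvec [-0.1 -0.  -0.1]  shift in new axes mm [ 0.9  1.5 13.6] | shift in old axes [ 0.9  1.5 13.6]
```

Call:
move_arm:
  plan:
    - [[1,0.001,0.0015,0.008,0,0,0],[1,0,0,0.0055,0,0,0],[1,0,0,0,0,0,0],[-0.4,0,0,0,0,0,0],[-0.4,0,0,0,0,0,0]]

```text
t: 28.45
tool_pos: [0.474, -0.2457, 0.0701]
eef_rot: [0.001, 1.0, 0.0, -0.001]
wrist_force: [0.1, 0.1, -0.4]
finger_gap: 0.0601
finger_force: 0.0
```

Call:
move_arm:
  plan:
    - [[-0.4,0,0,-0.03,0,0,0],[-0.4,0,0,-0.05,0,0,0],[-0.4,0,0,-0.03,0,0,0],[-0.4,0.003,0.055,0,0,0,0],[-0.4,0.003,0.056,0,0,0,0]]

```text
t: 29.08
tool_pos: [0.4684, -0.134, 0.1806]
eef_rot: [0.002, 1.0, -0.0, -0.0]
wrist_force: [0.4, 0.4, -0.4]
finger_gap: 0.0595
finger_force: 0.0
```

Call:
move_arm:
  plan:
    - [[-0.4,0.003,0.056,0,0,0,0],[-0.4,0.003,0.056,0,0,0,0],[-0.4,0.003,0.056,0,0,0,0],[-0.4,0.003,0.056,0,0,0,0],[-0.4,0,0.056,0,0,0,0]]

```text
t: 29.7
tool_pos: [0.4566, 0.1471, 0.1803]
eef_rot: [0.001, 1.0, 0.0, -0.001]
wrist_force: [1.0, -0.6, -0.5]
finger_gap: 0.0595
finger_force: 0.0
```

Call:
move_arm:
  plan:
    - [[-0.4,0,0.056,0,0,0,0],[-0.4,0,0.056,0.02,0,0,0],[-0.4,0,0.003,0.04,0,0,6.5],[-0.4,0,0,0.02,0,0,0],[-0.4,0,0,0,0,0,0]]

```text
t: 30.32
tool_pos: [0.4554, 0.26, 0.0983]
eef_rot: [0.058, 0.998, -0.001, -0.003]
wrist_force: [-0.0, 0.5, 0.9]
finger_gap: 0.0598
finger_force: 0.0
```

Call:
move_arm:
  plan:
    - [[-0.4,0,0,0,0,0,0],[-0.4,0,0,0,0,0,0]]

```text
t: 30.58
tool_pos: [0.4582, 0.2604, 0.1017]
eef_rot: [0.058, 0.998, 0.0, 0.0]
wrist_force: [-0.7, -0.2, 0.5]
finger_gap: 0.0598
finger_force: 0.0
```

```bash
python3 - <<'E'
from h import *
im,s,b=look({"spacer":(.456,.2805)},"w13",190)
b=b["spacer"]; go([b[0],b[1],.000],np.radians(83.5),s)
E
```

```text
[0.4582 0.2604 0.1017] 83.35 vel 0.004
spacer centre 456.5 264.1 size 73.1 44.5 long-axis deg -6.5 px area 5181.5
turn then shift: rotvec [ 0.1  0.  -0.2]  shift in new axes mm [  2.2   3.5 101.7] | shift in old axes [  2.3   3.4 101.7]
```

Call:
move_arm:
  plan:
    - [[-0.4,0.002,0.003,0.04,0,0,0],[-0.4,0,0,0.04,0,0,0],[-0.4,0,0,0.021,0,0,0],[-0.4,0,0,0,0,0,0],[1,0,0,0,0,0,0]]
  newtons: 30

```text
t: 31.25
tool_pos: [0.4565, 0.2638, 0.0008]
eef_rot: [0.058, 0.998, 0.0, 0.0]
wrist_force: [-4.2, -2.8, 22.7]
finger_gap: 0.043
finger_force: 25.7
```

Call:
move_arm:
  plan:
    - [[1,0,0,0,0,0,0],[1,0,0,0,0,0,0],[1,0,0,0,0,0,0],[1,0,0,-0.03,0,0,0],[1,0,0,-0.05,0,0,0]]

```text
t: 31.88
tool_pos: [0.4539, 0.263, 0.0789]
eef_rot: [0.058, 0.998, -0.001, -0.003]
wrist_force: [0.9, 0.5, 0.3]
finger_gap: 0.0428
finger_force: 30.7
```

Call:
move_arm:
  plan:
    - [[1,0,0,-0.05,0,0,0],[1,0,0,-0.03,0,0,-6.6],[1,0,-0.05,0,0,0,0],[1,-0.003,-0.057,0,0,0,0],[1,-0.003,-0.057,0,0,0,0]]

```text
t: 32.5
tool_pos: [0.4615, 0.0982, 0.1599]
eef_rot: [-0.0, 1.0, 0.0, -0.0]
wrist_force: [2.0, 0.5, -0.5]
finger_gap: 0.0426
finger_force: 30.8
```

Call:
move_arm:
  plan:
    - [[1,-0.003,-0.057,0,0,0,0],[1,-0.003,-0.057,0,0,0,0],[1,-0.003,-0.057,0,0,0,0],[1,-0.003,-0.057,0,0,0,0],[1,0,-0.057,0,0,0,0]]

```text
t: 33.12
tool_pos: [0.4734, -0.1874, 0.1598]
eef_rot: [0.0, 1.0, -0.0, -0.0]
wrist_force: [1.0, 0.1, -0.4]
finger_gap: 0.0431
finger_force: 30.8
```

Call:
move_arm:
  plan:
    - [[1,0,-0.057,0,0,0,0],[1,0,0,0,0,0,0],[1,0,0,0,0,0,0],[1,0,0,0,0,0,0]]

```text
t: 33.62
tool_pos: [0.4734, -0.2409, 0.1592]
eef_rot: [-0.001, 1.0, 0.0, -0.001]
wrist_force: [-0.3, 0.5, -0.1]
finger_gap: 0.043
finger_force: 30.8
```

```bash
python3 - <<'E'
from h import *
s=sense(); print(s["tool_pos"].round(4),s["finger_gap"],s["finger_force"],s["wrist_force"]); go([.475,-.246,.09],np.radians(90),s)
im=read_camera("wrist"); cv2.imwrite("pics/w14.png",im[100:400,60:460])
E
```

```text
[ 0.4734 -0.2409  0.1592] 0.04297800604066813 30.787630677223206 [-0.27772744  0.51387928 -0.10232463]
turn then shift: rotvec [ 0.  -0.1  0.1]  shift in new axes mm [-1.6 -5.1 69.2] | shift in old axes [-1.8 -5.1 69.2]
```

View pics/w14.png

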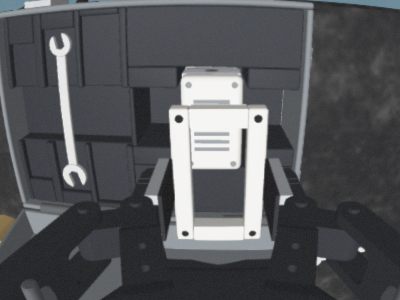

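Spacer is held straight, with the cover on the stack below it. Lowering.

Call:
move_arm:
  plan:
    - [[1,-0.001,-0.005,0.03,0,0,0],[1,0,0,0.025,0,0,0],[1,0,0,0.01,0,0,0],[1,0,0,0,0,0,0],[1,0,0,0,0,0,0]]

```text
t: 34.3
tool_pos: [0.475, -0.2476, 0.0954]
eef_rot: [-0.0, 1.0, -0.001, -0.0]
wrist_force: [-0.4, -0.6, 0.6]
finger_gap: 0.0425
finger_force: 30.8
```

```bash
python3 - <<'E'
from h import *
s=sense(); print(s["tool_pos"].round(4),s["finger_gap"],s["finger_force"],s["wrist_force"]); go([.475,-.246,.083],np.radians(90),s)
E
```

```text
[ 0.475  -0.2476  0.0954] 0.04254929791419523 30.79415738582611 [-0.36482629 -0.6219416   0.58951921]
turn then shift: rotvec [-0.1 -0.   0. ]  shift in new axes mm [ 0.   1.6 12.4] | shift in old axes [ 0.   1.7 12.4]
```

Call:
move_arm:
  plan:
    - [[1,0,0.0015,0.007,0,0,0],[1,0,0,0.005,0,0,0],[1,0,0,0,0,0,0],[-0.4,0,0,0,0,0,0],[-0.4,0,0,0,0,0,0]]

```text
t: 34.92
tool_pos: [0.4741, -0.2459, 0.0821]
eef_rot: [0.0, 1.0, 0.0, -0.001]
wrist_force: [-0.6, 0.5, -0.0]
finger_gap: 0.0599
finger_force: 0.0
```

Call:
move_arm:
  plan:
    - [[-0.4,0,0,-0.03,0,0,0],[-0.4,0,0,-0.05,0,0,0],[-0.4,0,0,-0.05,0,0,0],[-0.4,0,0,-0.05,0,0,0],[-0.4,0.01,0.05,0,0,0,0]]

```text
t: 35.55
tool_pos: [0.467, -0.1991, 0.2672]
eef_rot: [0.002, 1.0, -0.003, 0.003]
wrist_force: [-0.1, 1.2, -1.2]
finger_gap: 0.0595
finger_force: 0.0
```

Call:
move_arm:
  plan:
    - [[-0.4,0.01,0.05,0,0,0,0],[-0.4,0.01,0.05,0,0,0,0],[-0.4,0.01,0.045,0,0,0,0],[-0.4,0,0,0,0,0,0],[-0.4,0,0,0,0,0,0]]

```text
t: 36.17
tool_pos: [0.4349, -0.0513, 0.2625]
eef_rot: [-0.0, 1.0, -0.0, -0.001]
wrist_force: [-0.5, -0.2, -0.3]
finger_gap: 0.0598
finger_force: 0.0
```

```bash
python3 - <<'E'
from h import *
s=sense(); print(s["joints"].round(2))
for t in (130,160):
    im,s,b=look({"spanner":(.672,-.06)},"w15_%d"%t,t)
for z in (.09,): blobs(im,s,{"spacer":(*wproj([.475,-.265,z],s),z)},170)
cv2.imwrite("pics/w15.png",cv2.resize(im,(800,600)))
E
```

```text
[-0.39 -0.17  1.89 -0.    1.42 -1.96]
[ 0.4349 -0.0513  0.2625] 90.01 vel 0.0231
spanner centre 674.4 -60.3 size 152.4 29.0 long-axis deg -83.5 px area 637.5
[ 0.4349 -0.0517  0.2624] 89.95 vel 0.0129
spanner centre 674.1 -60.2 size 150.7 27.1 long-axis deg -82.8 px area 562.5
spacer centre 479.6 -313.4 size 287.8 212.9 long-axis deg 89.3 px area 24287.0
```

View pics/w15.png

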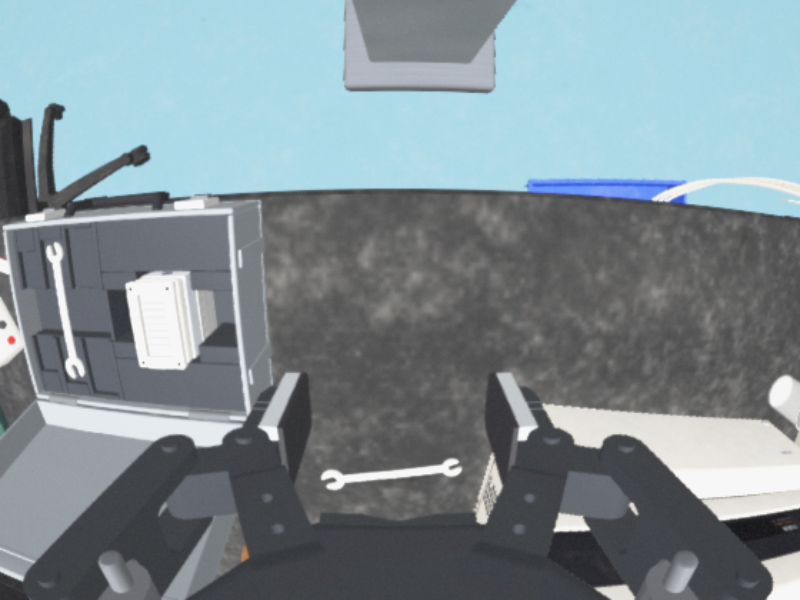

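The spanner measures 152 mm, so it is spanner_c, centred at (674,-60) with its axis at -83°. The stack is well aligned at (160,322). The instrument stands close on the +y side, so I'll turn the wrist to put the camera side toward -y (phi = -173°).

Call:
move_arm:
  plan:
    - [[0.3,0,0,0,0,0,10.5],[0.3,0,0,0,0,0,10.5],[0.3,0,0,0,0,0,10.5],[0.3,0,0,0,0,0,10.5],[0.3,0,0,0,0,0,10.5]]

```text
t: 36.9
tool_pos: [0.4349, -0.0522, 0.2622]
eef_rot: [0.446, 0.895, -0.0, -0.001]
wrist_force: [0.0, -0.1, -0.4]
finger_gap: 0.03
finger_force: 0.0
```

Call:
move_arm:
  plan:
    - [[0.3,0,0,0,0,0,10.5],[0.3,0,0,0,0,0,10.5],[0.3,0,0,0,0,0,10.5],[0.3,0,0,0,0,0,10.5],[0.3,0,0,0,0,0,10.5]]

```text
t: 37.52
tool_pos: [0.4348, -0.0522, 0.2622]
eef_rot: [0.796, 0.605, -0.001, -0.001]
wrist_force: [-0.1, -0.8, 1.2]
finger_gap: 0.0299
finger_force: 0.0
```

Call:
move_arm:
  plan:
    - [[0.3,0,0,0,0,0,10.5],[0.3,0,0,0,0,0,10.5],[0.3,0,0,0,0,0,10.5],[0.3,0,0,0,0,0,10.5],[0.3,0,0,0,0,0,10.5]]

```text
t: 38.15
tool_pos: [0.4349, -0.0522, 0.2622]
eef_rot: [0.982, 0.191, -0.001, -0.0]
wrist_force: [-0.8, 0.7, -0.3]
finger_gap: 0.0303
finger_force: 0.0
```

Call:
move_arm:
  plan:
    - [[0.3,0,0,0,0,0,10.5],[0.3,0,0,0,0,0,10.5],[0.3,0,0,0,0,0,10.5],[0.3,0,0,0,0,0,10.5],[0.3,0,0,0,0,0,10.5]]

```text
t: 38.78
tool_pos: [0.4349, -0.0522, 0.2622]
eef_rot: [0.965, -0.263, -0.001, 0.0]
wrist_force: [-0.7, 0.4, -0.6]
finger_gap: 0.0298
finger_force: 0.0
```

Call:
move_arm:
  plan:
    - [[0.3,0,0,0,0,0,10.5],[0.3,0,0,0,0,0,10.5],[0.3,0,0,0,0,0,10.5],[0.3,0,0,0,0,0,10.5],[0.3,0,0,0,0,0,10.5]]

```text
t: 39.4
tool_pos: [0.4349, -0.0522, 0.2622]
eef_rot: [0.749, -0.663, -0.001, 0.001]
wrist_force: [0.6, 0.7, -0.7]
finger_gap: 0.0301
finger_force: 0.0
```

Call:
move_arm:
  plan:
    - [[0.3,0,0,0,0,0,0.6],[0.3,0,0,0,0,0,0],[0.3,0,0,0,0,0,0]]

```text
t: 39.78
tool_pos: [0.4347, -0.0512, 0.2623]
eef_rot: [0.749, -0.663, -0.001, 0.001]
wrist_force: [-0.3, 0.0, -1.5]
finger_gap: 0.03
finger_force: 0.0
```

```bash
python3 - <<'E'
from h import *
s=sense(); print(s["tool_pos"].round(4),np.degrees(yaw(s)),s["joints"].round(2),s["finger_gap"]); go([.674,-.0603,.2],np.radians(-173.1),s)
E
```

```text
[ 0.4347 -0.0512  0.2623] -173.0378590175203 [-0.39 -0.17  1.89 -0.    1.42  2.63] 0.029961905437229833
turn then shift: rotvec [0.1 0.  0.1]  shift in new axes mm [  37.8 -236.5   62.3] | shift in old axes [  38.1 -236.6   61.9]
```

Call:
move_arm:
  plan:
    - [[0.3,0.0063,-0.0395,0,0,0,0],[0.3,0.0063,-0.0395,0,0,0,0],[0.3,0.0063,-0.0395,0,0,0,0],[0.3,0.0063,-0.0395,0,0,0,0],[0.3,0.0063,-0.0395,0,0,0,0]]

```text
t: 40.4
tool_pos: [0.6359, -0.0586, 0.2618]
eef_rot: [0.749, -0.663, -0.001, 0.001]
wrist_force: [-1.0, 0.6, 0.2]
finger_gap: 0.03
finger_force: 0.0
```

Call:
move_arm:
  plan:
    - [[0.3,0.0063,-0.0395,0,0,0,0],[0.3,0,0,0.03,0,0,0],[0.3,0,0,0.03,0,0,0],[0.3,0,0,0,0,0,0],[0.3,0,0,0,0,0,0]]

```text
t: 41.02
tool_pos: [0.6749, -0.0603, 0.2033]
eef_rot: [0.748, -0.663, -0.0, 0.0]
wrist_force: [-0.1, -0.1, 0.3]
finger_gap: 0.0298
finger_force: 0.0
```

```bash
python3 - <<'E'
from h import *
s=sense(); print(s["tool_pos"].round(4),np.degrees(yaw(s)),s["joints"].round(2),s["wrist_force"]); go([.674,-.0603,.1],np.radians(-173.1),s)
look({"spanner":(.674,-.06)},"w16",170)
im=read_camera("scene"); cv2.imwrite("pics/s16.png",cv2.resize(im[60:300,180:500],(800,600)))
E
```

```text
[ 0.6749 -0.0603  0.2033] -173.0947086208724 [-0.26  0.43  1.35 -0.    1.36  2.76] [-0.06046278 -0.10993232  0.29645614]
turn then shift: rotvec [ 0. -0.  0.]  shift in new axes mm [-1.000e-01  9.000e-01  1.033e+02] | shift in old axes [-1.000e-01  9.000e-01  1.033e+02]
[ 0.6749 -0.0603  0.2033] -173.09 vel 0.0206
spanner centre 675.0 -60.1 size 151.7 23.9 long-axis deg -82.9 px area 1138.5
```

View pics/s16.png

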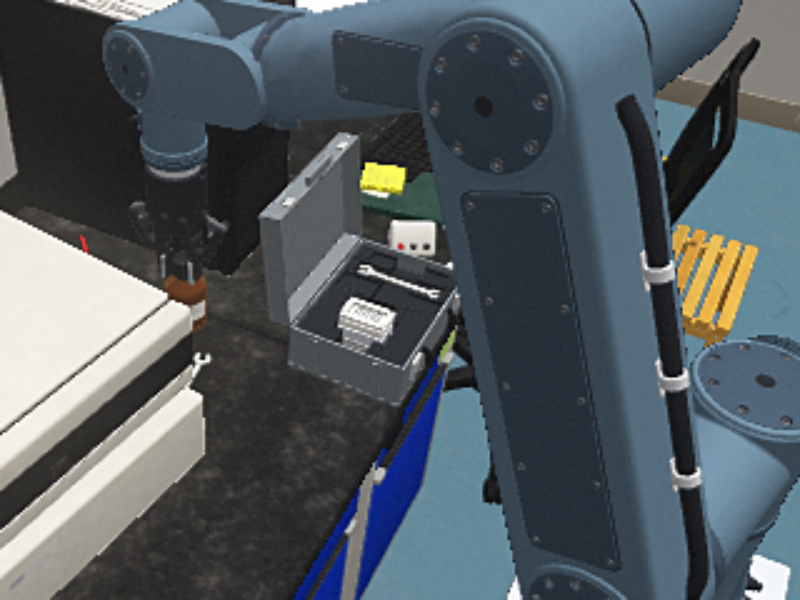

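The fork and forearm are in line with the tool and well clear of the lid. The tool hangs over the spanner beside the instrument. Spanner reconfirmed at (675,-60), 152 mm. Descending in stages.

Call:
move_arm:
  plan:
    - [[0.3,0,0,0.03,0,0,0],[0.3,0,0,0.035,0,0,0],[0.3,0,0,0.035,0,0,0],[0.3,0,0,0.03,0,0,0],[0.3,0,0,0.03,0,0,0]]

```text
t: 41.75
tool_pos: [0.6754, -0.0604, 0.0429]
eef_rot: [0.748, -0.663, 0.001, -0.0]
wrist_force: [0.5, 0.1, 0.1]
finger_gap: 0.0298
finger_force: 0.0
```

Call:
move_arm:
  plan:
    - [[0.3,0,0,0.02,0,0,0],[0.3,0,0,0,0,0,0],[0.3,0,0,0,0,0,0]]

```text
t: 42.12
tool_pos: [0.6753, -0.0604, 0.0236]
eef_rot: [0.748, -0.663, 0.0, -0.0]
wrist_force: [-1.1, -0.2, -0.4]
finger_gap: 0.0296
finger_force: 0.0
```

```bash
python3 - <<'E'
from h import *
s=sense(); print(s["tool_pos"].round(4),np.degrees(yaw(s)),s["wrist_force"]); go([.6748,-.0603,.002],np.radians(-173),s)
E
```

```text
[ 0.6753 -0.0604  0.0236] -173.12284053353935 [-1.08125546 -0.18731695 -0.36783366]
turn then shift: rotvec [-0.  -0.  -0.1]  shift in new axes mm [-0.1  0.5 21.6] | shift in old axes [-0.1  0.5 21.6]
```

Call:
move_arm:
  plan:
    - [[0.3,0,0,0.015,0,0,0],[0.3,0,0,0.0065,0,0,0],[0.3,0,0,0,0,0,0],[1,0,0,0,0,0,0],[1,0,0,0,0,0,0]]
  newtons: 60

```text
t: 42.75
tool_pos: [0.6741, -0.0601, 0.0006]
eef_rot: [0.748, -0.663, -0.001, 0.0]
wrist_force: [1.5, 0.1, 1.4]
finger_gap: 0.0055
finger_force: 58.7
```

Call:
move_arm:
  plan:
    - [[1,0,0,0,0,0,0],[1,0,0,0,0,0,0],[1,0,0,-0.03,0,0,0],[1,0,0,-0.05,0,0,0],[1,0,0,-0.05,0,0,0]]

```text
t: 43.38
tool_pos: [0.6735, -0.06, 0.131]
eef_rot: [0.748, -0.663, -0.001, 0.001]
wrist_force: [1.8, 0.2, 0.1]
finger_gap: 0.0053
finger_force: 58.7
```

Call:
move_arm:
  plan:
    - [[1,0,0,-0.05,0,0,0],[1,0,0,-0.05,0,0,0],[1,0,0,-0.03,0,0,0],[1,0,0,0,0,0,0],[1,0,0,0,0,0,0]]

```text
t: 44.0
tool_pos: [0.6736, -0.0599, 0.2585]
eef_rot: [0.748, -0.663, -0.002, 0.001]
wrist_force: [-0.5, 0.3, -1.0]
finger_gap: 0.0053
finger_force: 58.8
```

```bash
python3 - <<'E'
from h import *
s=sense(); print(s["tool_pos"].round(4),np.degrees(yaw(s)),s["wrist_force"],s["finger_gap"],s["finger_force"]); 
Z["spanner"]=s["tool_pos"][2]+.002
look({"spanner":s["tool_pos"][:2]+[.002,-.03]},"w17",170)
E
```

```text
[ 0.6736 -0.0599  0.2585] -173.13064249195898 [-0.51687615  0.33061872 -1.00394429] 0.005264725012196716 58.75644564628601
[ 0.6736 -0.0599  0.2585] -173.13 vel 0.0172
spanner centre 673.8 -67.8 size 135.3 24.6 long-axis deg -82.4 px area 4279.0
```

Spanner is gripped. Backing out and turning back to phi = 90°.

Call:
move_arm:
  plan:
    - [[1,-0.0063,0.0395,0,0,0,0],[1,-0.0063,0.0395,0,0,0,0],[1,-0.0063,0.0395,0,0,0,0],[1,-0.0063,0.0395,0,0,0,0],[1,-0.0063,0.0395,0,0,0,0]]

```text
t: 44.68
tool_pos: [0.4724, -0.052, 0.2587]
eef_rot: [0.748, -0.663, -0.002, 0.001]
wrist_force: [-0.4, -0.2, 0.1]
finger_gap: 0.0051
finger_force: 58.8
```

Call:
move_arm:
  plan:
    - [[1,-0.005,0.035,0,0,0,0],[1,0,0,0,0,0,-10.5],[1,0,0,0,0,0,-10.5],[1,0,0,0,0,0,-10.5],[1,0,0,0,0,0,-10.5]]

```text
t: 45.3
tool_pos: [0.4383, -0.0513, 0.259]
eef_rot: [0.937, -0.348, -0.003, 0.0]
wrist_force: [-0.5, -0.2, -0.8]
finger_gap: 0.0052
finger_force: 58.9
```

Call:
move_arm:
  plan:
    - [[1,0,0,0,0,0,-10.5],[1,0,0,0,0,0,-10.5],[1,0,0,0,0,0,-10.5],[1,0,0,0,0,0,-10.5],[1,0,0,0,0,0,-10.5]]

```text
t: 45.92
tool_pos: [0.4383, -0.0513, 0.2589]
eef_rot: [0.995, 0.102, -0.002, -0.001]
wrist_force: [-0.7, 0.5, 0.3]
finger_gap: 0.0054
finger_force: 58.9
```

Call:
move_arm:
  plan:
    - [[1,0,0,0,0,0,-10.5],[1,0,0,0,0,0,-10.5],[1,0,0,0,0,0,-10.5],[1,0,0,0,0,0,-10.5],[1,0,0,0,0,0,-10.5]]

```text
t: 46.55
tool_pos: [0.4383, -0.0513, 0.2589]
eef_rot: [0.847, 0.531, -0.002, -0.002]
wrist_force: [-0.7, -0.3, -1.6]
finger_gap: 0.0054
finger_force: 58.9
```

Call:
move_arm:
  plan:
    - [[1,0,0,0,0,0,-10.5],[1,0,0,0,0,0,-10.5],[1,0,0,0,0,0,-10.5],[1,0,0,0,0,0,-10.5],[1,0,0,0,0,0,-10.5]]

```text
t: 47.18
tool_pos: [0.4383, -0.0513, 0.2589]
eef_rot: [0.525, 0.851, -0.001, -0.003]
wrist_force: [-0.4, 0.2, -0.6]
finger_gap: 0.0056
finger_force: 58.9
```

Call:
move_arm:
  plan:
    - [[1,0,0,0,0,0,-10.5],[1,0,0,0,0,0,-10.5],[1,0,0,0,0,0,-10.5],[1,0,0,0,0,0,-10.5],[1,0,0,0,0,0,-10.5]]

```text
t: 47.8
tool_pos: [0.4383, -0.0513, 0.2589]
eef_rot: [0.094, 0.996, 0.001, -0.003]
wrist_force: [0.7, -0.4, -1.6]
finger_gap: 0.0053
finger_force: 58.9
```

Call:
move_arm:
  plan:
    - [[1,0,0,0,0,0,-10.5],[1,0,0,0,0,0,0],[1,0,0,0,0,0,0]]

```text
t: 48.18
tool_pos: [0.4388, -0.0515, 0.2599]
eef_rot: [0.007, 1.0, 0.0, -0.002]
wrist_force: [-0.9, 0.3, -0.7]
finger_gap: 0.0054
finger_force: 58.9
```

```bash
python3 - <<'E'
from h import *
s=sense(); print(s["tool_pos"].round(4),np.degrees(yaw(s)),s["joints"].round(2),s["finger_gap"],s["finger_force"]); go([.475,-.3303,.17],np.radians(90),s)
E
```

```text
[ 0.4388 -0.0515  0.2599] 89.16816963946022 [-0.39 -0.15  1.89 -0.    1.41 -1.94] 0.005380605773544976 58.889177441596985
turn then shift: rotvec [ 0.  -0.2 -0.8]  shift in new axes mm [ -36.2 -278.8   89.9] | shift in old axes [ -40.5 -278.3   89.6]
```

Call:
move_arm:
  plan:
    - [[1,0,0,0,0,-0.2,-0.8],[1,-0.006,-0.0465,0.012,0,0,0],[1,-0.006,-0.0465,0.012,0,0,0],[1,-0.006,-0.0465,0.012,0,0,0],[1,-0.006,-0.0465,0.012,0,0,0]]

```text
t: 48.8
tool_pos: [0.464, -0.2392, 0.2126]
eef_rot: [-0.001, 1.0, -0.0, 0.001]
wrist_force: [-0.2, -0.2, 0.1]
finger_gap: 0.0051
finger_force: 58.9
```

Call:
move_arm:
  plan:
    - [[1,-0.006,-0.0465,0.012,0,0,0],[1,-0.006,-0.0465,0.012,0,0,0],[1,0,0,0.02,0,0,0],[1,0,0,0,0,0,0],[1,0,0,0,0,0,0]]

```text
t: 49.42
tool_pos: [0.4765, -0.3303, 0.1695]
eef_rot: [-0.002, 1.0, -0.0, 0.001]
wrist_force: [0.3, -0.5, -0.4]
finger_gap: 0.0053
finger_force: 59.0
```

```bash
python3 - <<'E'
from h import *
s=sense(); im=read_camera("wrist"); cv2.imwrite("pics/w18raw.png",im); p=s["tool_pos"]
print(p.round(4),np.degrees(yaw(s)),s["finger_gap"],s["finger_force"]); go([.475,-.3303,.0625],np.radians(90),s)
zt=p[2]+.003
# held spanner: bright contour by the front jaw; spanner_a: bright contour
u,v=wproj([p[0]-.06,p[1],zt],s)
blobs(im,s,{"held":(u,v,zt)},170)
blobs(im,s,{"spA":(*wproj([.45,-.366,.064],s),.064)},170)
# dark ridge profile across slots at front part, x=.425, z=.067
g=cv2.cvtColor(im,cv2.COLOR_BGR2GRAY)
for x in (.415,.43):
    ys=np.arange(-.43,-.30,.002); uv=np.array([wproj([x,y,.067],s) for y in ys]).astype(np.float32)
    print(x,[(int(round(y*1000)),int(cv2.getRectSubPix(g,(1,1),tuple(map(float,q)))[0,0])) for y,q in zip(ys,uv)])
E
```

```text
[ 0.4765 -0.3303  0.1695] 90.18277538430648 0.005318521818800445 58.968313336372375
turn then shift: rotvec [-0.   0.1  0.2]  shift in new axes mm [  1.5  -0.  107. ] | shift in old axes [  1.7   0.  107. ]
held centre 467.1 -330.4 size 133.6 24.5 long-axis deg 0.2 px area 4190.5
spA centre 472.5 -367.2 size 133.8 21.0 long-axis deg -1.9 px area 1558.5
0.415 [(-430, 69), (-428, 149), (-426, 153), (-424, 95), (-422, 81), (-420, 71), (-418, 83), (-416, 56), (-414, 60), (-412, 80), (-410, 78), (-408, 79), (-406, 78), (-404, 80), (-402, 79), (-400, 78), (-398, 79), (-396, 79), (-394, 78), (-392, 80), (-390, 78), (-388, 78), (-386, 84), (-384, 86), (-382, 52), (-380, 77), (-378, 80), (-376, 111), (-374, 233), (-372, 234), (-370, 176), (-368, 83), (-366, 81), (-364, 83), (-362, 161), (-360, 234), (-358, 229), (-356, 100), (-354, 82), (-352, 204), (-350, 234), (-348, 234), (-346, 233), (-344, 233), (-342, 164), (-340, 84), (-338, 81), (-336, 84), (-334, 86), (-332, 86), (-330, 86), (-328, 85), (-326, 86), (-324, 94), (-322, 225), (-320, 234), (-318, 234), (-316, 234), (-314, 234), (-312, 23
[... 177 characters left out ...]
4), (-412, 76), (-410, 78), (-408, 78), (-406, 76), (-404, 79), (-402, 78), (-400, 76), (-398, 79), (-396, 79), (-394, 79), (-392, 80), (-390, 74), (-388, 77), (-386, 82), (-384, 82), (-382, 49), (-380, 78), (-378, 80), (-376, 80), (-374, 80), (-372, 80), (-370, 191), (-368, 234), (-366, 234), (-364, 234), (-362, 140), (-360, 82), (-358, 82), (-356, 81), (-354, 83), (-352, 82), (-350, 227), (-348, 234), (-346, 234), (-344, 234), (-342, 234), (-340, 234), (-338, 232), (-336, 225), (-334, 212), (-332, 195), (-330, 167), (-328, 171), (-326, 230), (-324, 234), (-322, 233), (-320, 234), (-318, 233), (-316, 232), (-314, 232), (-312, 225), (-310, 82), (-308, 78), (-306, 85), (-304, 84), (-302, 82)]
```

Held spanner is centred on the TCP and straight. From spanner_a and the rib edges, slot c's centre is about (475,-331).

Call:
move_arm:
  plan:
    - [[1,0.0015,-0.001,0.03,0,0,0.2],[1,0,0,0.035,0,0,0],[1,0,0,0.025,0,0,0],[1,0,0,0,0,0,0],[1,0,0,0,0,0,0]]

```text
t: 50.1
tool_pos: [0.4759, -0.3321, 0.0807]
eef_rot: [-0.0, 1.0, -0.001, 0.002]
wrist_force: [0.7, 1.0, 0.1]
finger_gap: 0.0051
finger_force: 59.0
```

```bash
python3 - <<'E'
from h import *
s=sense(); print(s["tool_pos"].round(4),s["finger_force"],s["wrist_force"]); go([.475,-.3312,.0610],np.radians(90),s)
E
```

```text
[ 0.4759 -0.3321  0.0807] 58.96994948387146 [0.6582842  1.00173501 0.05062887]
turn then shift: rotvec [-0.1  0.2  0. ]  shift in new axes mm [ 0.9  0.9 19.7] | shift in old axes [ 1.   1.  19.7]
```

Call:
move_arm:
  plan:
    - [[1,0.001,0.001,0.01,0,0.2,0],[1,0,0,0.005,0,0,0],[1,0,0,0.003,0,0,0],[1,0,0,0.0015,0,0,0],[1,0,0,0,0,0,0]]

```text
t: 50.72
tool_pos: [0.4739, -0.3305, 0.0605]
eef_rot: [0.0, 1.0, 0.0, -0.001]
wrist_force: [-4.5, 3.7, 9.6]
finger_gap: 0.0052
finger_force: 60.3
```

```bash
python3 - <<'E'
from h import *
s=sense(); print(s["tool_pos"].round(4),s["finger_force"],s["wrist_force"]); go([.475,-.3312,.0605],np.radians(90),s)
E
```

```text
[ 0.4739 -0.3305  0.0605] 60.34857988357544 [-4.50482283  3.67131809  9.64616359]
turn then shift: rotvec [ 0.  -0.1 -0. ]  shift in new axes mm [-1.1 -0.7  0. ] | shift in old axes [-1.1 -0.7  0. ]
```

It has touched down at the slot-floor height (TCP 60.5 mm, 10 N). Releasing and checking.

Call:
move_arm:
  plan:
    - [[0.45,0,0,0,0,0,0],[0.45,0,0,0,0,0,0],[0.45,0,0,-0.03,0,0,0],[0.45,0,0,-0.05,0,0,0],[0.45,0,0,-0.05,0,0,0]]

```text
t: 51.35
tool_pos: [0.4739, -0.3302, 0.1902]
eef_rot: [0.0, 1.0, 0.001, -0.001]
wrist_force: [2.2, -0.9, 0.8]
finger_gap: 0.0237
finger_force: 0.0
```

Call:
move_arm:
  plan:
    - [[0.45,0,0,-0.05,0,0,0],[0.45,0,0,-0.05,0,0,0],[0.45,0.04,0.01,-0.02,0,0,0],[0.45,0.04,0.01,0,0,0,0],[0.45,0,0,0,0,0,0]]

```text
t: 51.98
tool_pos: [0.3929, -0.31, 0.3098]
eef_rot: [0.001, 1.0, -0.0, -0.001]
wrist_force: [1.7, -0.2, 0.3]
finger_gap: 0.0234
finger_force: 0.0
```

Call:
move_arm:
  plan:
    - [[0.45,0,0,0,0,0,0],[0.45,0,0,0,0,0,0]]

```text
t: 52.22
tool_pos: [0.395, -0.3107, 0.3093]
eef_rot: [0.0, 1.0, 0.0, -0.001]
wrist_force: [0.4, -0.7, -0.7]
finger_gap: 0.0238
finger_force: 0.0
```

```bash
python3 - <<'E'
from h import *
Z.update(spanner=.064,spacer=.09)
im,s,b=look({"spanner":(.475,-.331)},"w19",170)
blobs(im,s,{"spA":(*wproj([.475,-.367,.064],s),.064)},170)
blobs(im,s,{"spacer":(*wproj([.475,-.263,.09],s),.09)},185)
g=cv2.cvtColor(im,cv2.COLOR_BGR2GRAY)
for x in (.43,.515):
    ys=np.arange(-.39,-.30,.002)
    print(x,[(int(round(y*1000)),int(cv2.getRectSubPix(g,(1,1),tuple(map(float,wproj([x,y,.067],s))))[0,0])) for y in ys])
E
```

```text
[ 0.395  -0.3107  0.3093] 89.99 vel 0.0042
spanner centre 473.0 -331.7 size 150.0 24.6 long-axis deg -1.0 px area 689.0
spA centre 459.0 -368.5 size 107.6 17.5 long-axis deg -2.4 px area 438.5
spacer centre 471.1 -247.9 size 78.2 47.2 long-axis deg -0.0 px area 1713.0
0.43 [(-390, 75), (-388, 79), (-386, 81), (-384, 79), (-382, 63), (-380, 80), (-378, 84), (-376, 84), (-374, 82), (-372, 97), (-370, 200), (-368, 238), (-366, 239), (-364, 234), (-362, 139), (-360, 85), (-358, 85), (-356, 86), (-354, 85), (-352, 73), (-350, 78), (-348, 69), (-346, 75), (-344, 85), (-342, 84), (-340, 87), (-338, 84), (-336, 107), (-334, 204), (-332, 238), (-330, 239), (-328, 234), (-326, 129), (-324, 84), (-322, 89), (-320, 87), (-318, 86), (-316, 84), (-314, 79), (-312, 82), (-310, 72), (-308, 79), (-306, 88), (-304, 89), (-302, 87), (-300, 90)]
0.515 [(-390, 76), (-388, 78), (-386, 78), (-384, 64), (-382, 65), (-380, 58), (-378, 49), (-376, 46), (-374, 47), (-372, 46), (-370, 48), (-368, 60), (-366, 114), (-364, 131), (-362, 132), (-360, 132), (-358, 133), (-356, 133), (-354, 131), (-352, 110), (-350, 54), (-348, 38), (-346, 39), (-344, 41), (-342, 68), (-340, 83), (-338, 81), (-336, 91), (-334, 199), (-332, 238), (-330, 237), (-328, 234), (-326, 148), (-324, 81), (-322, 81), (-320, 83), (-318, 79), (-316, 75), (-314, 79), (-312, 75), (-310, 68), (-308, 74), (-306, 75), (-304, 74), (-302, 74), (-300, 72)]
```

Spanner_c lies at (473,-332), flat in its slot 36.8 mm from spanner_a. Now the lid: over its top, down behind it with shut fingers, then push it along its arc.

Call:
move_arm:
  plan:
    - [[1,0,0.01,-0.05,0,0,0],[1,-0.02,0.01,-0.02,0,0,0],[1,-0.045,0.01,0,0,0,0],[1,-0.05,0.01,0,0,0,0],[1,-0.05,0,0,0,0,0]]

```text
t: 52.9
tool_pos: [0.5618, -0.2697, 0.3791]
eef_rot: [-0.0, 1.0, 0.0, -0.001]
wrist_force: [-0.4, -1.0, 0.3]
finger_gap: 0.0
finger_force: 0.0
```

Call:
move_arm:
  plan:
    - [[1,-0.05,0,0,0,0,0],[1,-0.05,0,0,0,0,0],[1,0,0,0,0,0,0],[1,0,0,0,0,0,0],[1,0,0,0,0,0,0]]

```text
t: 53.52
tool_pos: [0.6589, -0.2709, 0.3802]
eef_rot: [0.001, 1.0, -0.0, -0.0]
wrist_force: [-0.2, 0.1, 0.9]
finger_gap: -0.0
finger_force: 0.0
```

```bash
python3 - <<'E'
from h import *
s=sense(); print(s["tool_pos"].round(4),s["finger_gap"],s["wrist_force"]); go([.66,-.27,.245],np.radians(90),s)
# lid edge in top camera: rows of grey at column through y=-.22
im=read_camera("top"); g=cv2.cvtColor(im,cv2.COLOR_BGR2GRAY); cv2.imwrite("pics/t20.png",im)
E
```

```text
[ 0.6589 -0.2709  0.3802] -3.977767456613561e-05 [-0.23753399  0.11051614  0.90033103]
turn then shift: rotvec [-0.  -0.  -0.1]  shift in new axes mm [ -1.1   0.9 135.2] | shift in old axes [ -1.2   1.  135.2]
```

Call:
move_arm:
  plan:
    - [[1,0,0,0.04,0,0,0],[1,0,0,0.04,0,0,0],[1,0,0,0.035,0,0,0],[1,0,0,0.02,0,0,0],[1,0,0,0,0,0,0]]

```text
t: 54.2
tool_pos: [0.6584, -0.2705, 0.2433]
eef_rot: [0.0, 1.0, 0.001, -0.002]
wrist_force: [0.5, -0.3, 0.1]
finger_gap: 0.0002
finger_force: 0.0
```

Call:
move_arm:
  plan:
    - [[1,0.015,0,0,0,0,0],[1,0.015,0,0,0,0,0],[1,0.015,0,0,0,0,0],[1,0.015,0,0,0,0,0],[1,0.015,0,0,0,0,0]]

```text
t: 54.82
tool_pos: [0.5862, -0.2716, 0.2487]
eef_rot: [0.0, 1.0, -0.002, 0.003]
wrist_force: [3.4, -0.6, 2.5]
finger_gap: 0.0001
finger_force: 1.8
```

Call:
move_arm:
  plan:
    - [[1,0.019,0,0.003,0,0,0],[1,0.019,0,0.003,0,0,0],[1,0.0165,0,0.0045,0,0,0],[1,0.0165,0,0.0045,0,0,0],[1,0.015,0,0.0075,0,0,0]]

```text
t: 55.45
tool_pos: [0.4995, -0.2717, 0.2257]
eef_rot: [0.0, 1.0, -0.002, 0.002]
wrist_force: [1.1, 1.0, 3.6]
finger_gap: 0.0003
finger_force: 1.3
```

Call:
move_arm:
  plan:
    - [[1,0.015,0,0.0075,0,0,0],[1,0.013,0,0.0105,0,0,0],[1,0.013,0,0.0105,0,0,0],[1,0,0,0,0,0,0]]

```text
t: 55.95
tool_pos: [0.4574, -0.2713, 0.1953]
eef_rot: [0.001, 1.0, -0.001, 0.0]
wrist_force: [-0.5, -0.7, 0.4]
finger_gap: 0.0006
finger_force: 0.0
```

Call:
move_arm:
  plan:
    - [[1,0.01,0,0.012,0,0,0],[1,0.01,0,0.012,0,0,0],[1,0.008,0,0.015,0,0,0],[1,0.008,0,0.015,0,0,0],[1,0.003,0,0.012,0,0,0]]

```text
t: 56.58
tool_pos: [0.4169, -0.27, 0.1259]
eef_rot: [0.0, 1.0, 0.001, -0.002]
wrist_force: [-0.5, 0.0, 1.2]
finger_gap: 0.0
finger_force: 0.8
```

Call:
move_arm:
  plan:
    - [[1,0,0,0.01,0,0,0],[1,0,0,0.006,0,0,0],[1,0,0,0.003,0,0,0],[1,0,0,0,0,0,0]]

```text
t: 57.08
tool_pos: [0.418, -0.2704, 0.1104]
eef_rot: [-0.0, 1.0, 0.0, -0.002]
wrist_force: [-9.4, 7.3, 21.0]
finger_gap: -0.0001
finger_force: 10.3
```

Call:
move_arm:
  plan:
    - [[1,0,0,-0.02,0,0,0],[1,0,0,-0.05,0,0,0],[1,0,0,-0.05,0,0,0],[1,0,0,0,0,0,0],[1,0,0,0,0,0,0]]

```text
t: 57.7
tool_pos: [0.4183, -0.2703, 0.2281]
eef_rot: [0.0, 1.0, 0.0, -0.001]
wrist_force: [-0.0, -0.5, -0.2]
finger_gap: 0.0002
finger_force: 0.0
```

```bash
python3 - <<'E'
from h import *
s=sense(); print(s["tool_pos"].round(3),s["wrist_force"].round(1))
# shut lid: front top edge must lie at z=.110, x~.385 in the wrist view
im=read_camera("wrist"); g=cv2.cvtColor(im,cv2.COLOR_BGR2GRAY)
for y in (-.34,-.20): print([(int(round(x*1000)),int(g[tuple(np.int32(np.round(wproj([x,y,.110],s)))[::-1])])) for x in np.arange(.35,.43,.004)])
for x in (.42,): print([(int(round(y*1000)),int(g[tuple(np.int32(np.round(wproj([x,y,.110],s)))[::-1])])) for y in np.arange(-.45,-.15,.006)])
E
```

```text
[ 0.418 -0.27   0.228] [-0.  -0.5 -0.2]
[(350, 183), (354, 184), (358, 180), (362, 182), (366, 60), (370, 59), (374, 123), (378, 129), (382, 134), (386, 216), (390, 218), (394, 220), (398, 219), (402, 219), (406, 219), (410, 218), (414, 218), (418, 218), (422, 218), (426, 218), (430, 217)]
[(350, 182), (354, 181), (358, 183), (362, 181), (366, 61), (370, 61), (374, 80), (378, 127), (382, 126), (386, 180), (390, 220), (394, 220), (398, 220), (402, 221), (406, 220), (410, 218), (414, 219), (418, 219), (422, 220), (426, 218), (430, 219)]
[(-450, 93), (-444, 95), (-438, 96), (-432, 96), (-426, 110), (-420, 217), (-414, 217), (-408, 218), (-402, 216), (-396, 218), (-390, 218), (-384, 217), (-378, 219), (-372, 214), (-366, 219), (-360, 219), (-354, 220), (-348, 211), (-342, 218), (-336, 218), (-330, 218), (-324, 220), (-318, 219), (-312, 208), (-306, 222), (-300, 223), (-294, 223), (-288, 187), (-282, 218), (-276, 219), (-270, 218), (-264, 219), (-258, 219), (-252, 203), (-246, 224), (-240, 223), (-234, 223), (-228, 207), (-222, 219), (-216, 218), (-210, 219), (-204, 217), (-198, 218), (-192, 219), (-186, 219), (-180, 218), (-174, 108), (-168, 109), (-162, 108), (-156, 95), (-150, 83)]
```

The lid's front edge lies at x≈385, z≈110 mm and spans the full 250 mm in y, so it is shut. Handing in.

```bash
python3 -c "
from workcell import *
print(job_done())"
```

```text
the job is handed in; nothing more can be done
None
```

I packed all five parts in the well (pump head, backing plate, manifold, cover, spacer from the bottom up), laid spanner_c in its slot, shut the lid and handed the job in; the hand-in call gave no verdict.

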